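# Set the friction ramp and sort pattern weights by sliding or sticking

### The job

First set the test ramp: bring the dial's yellow pointer to the red mark, always finishing clockwise (raising) so that the backlash is taken up; it now stands past the mark, so back it off well below (over half a radian) and come up to it. Then stand each pattern weight in turn near the top of the ramp, let go and see: those that slide down to the stop belong in the red tray, those that stay put in the white tray, all standing upright and flat on the tray floor. Leave the dial set, and leave the other things on the table alone.

Things in the scene. Friction and masses are not known exactly. Their poses are not given: they have to be found in the camera images.
- tester: Friction tester, fixed: grey base plate 150 mm (its x) by 360 mm (its y, -190 to +170) by 20 mm. Its aluminium test deck is hinged along x at y = -70, surface there 40 mm above the table, and rises towards +y; the setting dial's axis is at y = -145. Origin: underside, middle of the deck's width.
- ramp (a joint): Angle of the ramp deck above level in rad (0 to 0.6), 0.2 rad per rad of dial. About 0.314 (18 degrees) when rightly set; steeper at the start. At other angles the test may mislead. Over 5 N down on the high end can shift it. Deck 124 mm wide, 230 mm long; 14 mm high stop bar across the low end, 6 mm high rails along the sides, 112 mm clear between them.
- ramp_start (a point): Point on the deck surface, middle of its width, 160 mm up the slope from the hinge: where to stand a weight for the test, long side along the slope (its upper end is then just short of the orange line). Its frame turns with the deck: y up the slope, z square to the deck, x level.
- ramp_foot (a point): Point on the deck surface, 41 mm up from the hinge: about where the centre of a weight comes to rest against the stop bar if it slid down lengthwise. Same frame as ramp_start.
- dial_grip (a point): Point on the dial's upright axis at grip height, 56 mm above the table. Dial: black disc 64 mm across, its top 34 mm above the table, with an upright bar on it, 50 mm long towards the pointer, 16 mm thick, top at 68 mm. Clockwise from above raises the ramp; about 0.4 N m to turn. Backlash: after each reversal the dial turns 0.5 rad before the ramp follows; meanwhile the ramp stays.
- dial_pointer (a point): Tip of the dial's yellow pointer, 31 mm out from the dial axis; it turns with the dial.
- red_mark (a point): The red set mark on the white scale plate round the dial, 31 mm out from the dial axis (on the tester's +x side), 26 mm above the table. At the start the pointer is 0.15 to 0.85 rad clockwise past it.
- red_tray: Red open tray, fixed, 260 x 130 mm outside, walls 5 mm thick and 30 mm high, floor 5 mm thick: for weights that slide. Origin: centre of its underside; long side along its x.
- white_tray: White open tray, same size and origin: for weights that stay put.
- weight_a: Pattern weight, one of up to six that look alike (some absent): blue base 56 x 36 mm, 17 mm high with its grey sole; upright brass fin on top, 40 mm long (its x), 14 mm thick (its y), 17 to 47 mm above the underside. About 0.16 kg. Origin: centre of the underside, z up. Its sole either slides or grips, which only the ramp tells.
- weight_b: Pattern weight, one of up to six that look alike (some absent): blue base 56 x 36 mm, 17 mm high with its grey sole; upright brass fin on top, 40 mm long (its x), 14 mm thick (its y), 17 to 47 mm above the underside. About 0.16 kg. Origin: centre of the underside, z up. Its sole either slides or grips, which only the ramp tells.
- weight_c: Pattern weight, one of up to six that look alike (some absent): blue base 56 x 36 mm, 17 mm high with its grey sole; upright brass fin on top, 40 mm long (its x), 14 mm thick (its y), 17 to 47 mm above the underside. About 0.16 kg. Origin: centre of the underside, z up. Its sole either slides or grips, which only the ramp tells.
- weight_d: Pattern weight, one of up to six that look alike (some absent): blue base 56 x 36 mm, 17 mm high with its grey sole; upright brass fin on top, 40 mm long (its x), 14 mm thick (its y), 17 to 47 mm above the underside. About 0.16 kg. Origin: centre of the underside, z up. Its sole either slides or grips, which only the ramp tells.
- weight_e: Pattern weight, one of up to six that look alike (some absent): blue base 56 x 36 mm, 17 mm high with its grey sole; upright brass fin on top, 40 mm long (its x), 14 mm thick (its y), 17 to 47 mm above the underside. About 0.16 kg. Origin: centre of the underside, z up. Its sole either slides or grips, which only the ramp tells.
- weight_f: Pattern weight, one of up to six that look alike (some absent): blue base 56 x 36 mm, 17 mm high with its grey sole; upright brass fin on top, 40 mm long (its x), 14 mm thick (its y), 17 to 47 mm above the underside. About 0.16 kg. Origin: centre of the underside, z up. Its sole either slides or grips, which only the ramp tells.
- bobbin: Steel bobbin, 22 mm across, 12 mm high, origin at its underside. Bystander: leave alone.
- chalk: Yellow chalk tile 40 x 50 x 8 mm, origin at its underside. Bystander: leave alone.
- cone_orange: Cone of sewing thread, 56 mm across, 120 mm high; origin at its underside. Bystander: leave alone.
- cone_red: Cone of sewing thread, 56 mm across, 120 mm high; origin at its underside. Bystander: leave alone.
Things that resemble listed ones, but are neither listed nor needed, are in the scene too. Leave any green look-alike of the weight_f alone.

How it is judged:
On the way, in this order (a step that is already met when the one before it is completed fails the run):
1. the dial is set to the red mark, approached clockwise, so that the ramp stands at its set angle (horizontal distance between dial_pointer and red_mark below 0.005 m and value of joint ramp between 0.274 and 0.354 rad), for 0.4 s.
2. a weight is stood on the upper part of the ramp: first test (((x of weight_a in the frame of ramp_start between -0.06 and 0.06 m and y of weight_a in the frame of ramp_start between -0.04 and 0.06 m and z of weight_a in the frame of ramp_start between -0.004 and 0.006 m) or (x of weight_b in the frame of ramp_start between -0.06 and 0.06 m and y of weight_b in the frame of ramp_start between -0.04 and 0.06 m and z of weight_b in the frame of ramp_start between -0.004 and 0.006 m) or (x of weight_c in the frame of ramp_start between -0.06 and 0.06 m and y of weight_c in the frame of ramp_start between -0.04 and 0.06 m and z of weight_c in the frame of ramp_start between -0.004 and 0.006 m) or (x of weight_d in the frame of ramp_start between -0.06 and 0.06 m and y of weight_d in the frame of ramp_start between -0.04 and 0.06 m and z of weight_d in the frame of ramp_start between -0.004 and 0.006 m) or (x of weight_e in the frame of ramp_start between -0.06 and 0.06 m and y of weight_e in the frame of ramp_start between -0.04 and 0.06 m and z of weight_e in the frame of ramp_start between -0.004 and 0.006 m) or (x of weight_f in the frame of ramp_start between -0.06 and 0.06 m and y of weight_f in the frame of ramp_start between -0.04 and 0.06 m and z of weight_f in the frame of ramp_start between -0.004 and 0.006 m))), for 0.02 s.
3. the upper part of the ramp is clear again (not (x of weight_a in the frame of ramp_start between -0.06 and 0.06 m and y of weight_a in the frame of ramp_start between -0.04 and 0.06 m and z of weight_a in the frame of ramp_start between -0.004 and 0.006 m) and not (x of weight_b in the frame of ramp_start between -0.06 and 0.06 m and y of weight_b in the frame of ramp_start between -0.04 and 0.06 m and z of weight_b in the frame of ramp_start between -0.004 and 0.006 m) and not (x of weight_c in the frame of ramp_start between -0.06 and 0.06 m and y of weight_c in the frame of ramp_start between -0.04 and 0.06 m and z of weight_c in the frame of ramp_start between -0.004 and 0.006 m) and not (x of weight_d in the frame of ramp_start between -0.06 and 0.06 m and y of weight_d in the frame of ramp_start between -0.04 and 0.06 m and z of weight_d in the frame of ramp_start between -0.004 and 0.006 m) and not (x of weight_e in the frame of ramp_start between -0.06 and 0.06 m and y of weight_e in the frame of ramp_start between -0.04 and 0.06 m and z of weight_e in the frame of ramp_start between -0.004 and 0.006 m) and not (x of weight_f in the frame of ramp_start between -0.06 and 0.06 m and y of weight_f in the frame of ramp_start between -0.04 and 0.06 m and z of weight_f in the frame of ramp_start between -0.004 and 0.006 m)), for 0.1 s.
4. a weight is stood on the upper part of the ramp: second test (((x of weight_a in the frame of ramp_start between -0.06 and 0.06 m and y of weight_a in the frame of ramp_start between -0.04 and 0.06 m and z of weight_a in the frame of ramp_start between -0.004 and 0.006 m) or (x of weight_b in the frame of ramp_start between -0.06 and 0.06 m and y of weight_b in the frame of ramp_start between -0.04 and 0.06 m and z of weight_b in the frame of ramp_start between -0.004 and 0.006 m) or (x of weight_c in the frame of ramp_start between -0.06 and 0.06 m and y of weight_c in the frame of ramp_start between -0.04 and 0.06 m and z of weight_c in the frame of ramp_start between -0.004 and 0.006 m) or (x of weight_d in the frame of ramp_start between -0.06 and 0.06 m and y of weight_d in the frame of ramp_start between -0.04 and 0.06 m and z of weight_d in the frame of ramp_start between -0.004 and 0.006 m) or (x of weight_e in the frame of ramp_start between -0.06 and 0.06 m and y of weight_e in the frame of ramp_start between -0.04 and 0.06 m and z of weight_e in the frame of ramp_start between -0.004 and 0.006 m) or (x of weight_f in the frame of ramp_start between -0.06 and 0.06 m and y of weight_f in the frame of ramp_start between -0.04 and 0.06 m and z of weight_f in the frame of ramp_start between -0.004 and 0.006 m))), for 0.02 s.
5. the upper part of the ramp is clear again (all of step 3), for 0.1 s.
6. a weight is stood on the upper part of the ramp: third test (((x of weight_a in the frame of ramp_start between -0.06 and 0.06 m and y of weight_a in the frame of ramp_start between -0.04 and 0.06 m and z of weight_a in the frame of ramp_start between -0.004 and 0.006 m) or (x of weight_b in the frame of ramp_start between -0.06 and 0.06 m and y of weight_b in the frame of ramp_start between -0.04 and 0.06 m and z of weight_b in the frame of ramp_start between -0.004 and 0.006 m) or (x of weight_c in the frame of ramp_start between -0.06 and 0.06 m and y of weight_c in the frame of ramp_start between -0.04 and 0.06 m and z of weight_c in the frame of ramp_start between -0.004 and 0.006 m) or (x of weight_d in the frame of ramp_start between -0.06 and 0.06 m and y of weight_d in the frame of ramp_start between -0.04 and 0.06 m and z of weight_d in the frame of ramp_start between -0.004 and 0.006 m) or (x of weight_e in the frame of ramp_start between -0.06 and 0.06 m and y of weight_e in the frame of ramp_start between -0.04 and 0.06 m and z of weight_e in the frame of ramp_start between -0.004 and 0.006 m) or (x of weight_f in the frame of ramp_start between -0.06 and 0.06 m and y of weight_f in the frame of ramp_start between -0.04 and 0.06 m and z of weight_f in the frame of ramp_start between -0.004 and 0.006 m))), for 0.02 s.
At the end, for the whole second after the job is handed in: Every weight that is there stands upright (within 0.2 rad) and at rest on the floor of its tray (its underside no more than 12 mm above the tray's underside): sliding ones in the red tray, gripping ones in the white. The pointer is within 5 mm of the red mark and the ramp within 0.04 rad of 0.314 (all of step 1 and x of weight_a in the frame of white_tray between -0.125 and 0.125 m and y of weight_a in the frame of white_tray between -0.06 and 0.06 m and z of each of weight_a, weight_d, weight_f in the frame of white_tray below 0.012 m and angle between each of weight_a, weight_b, weight_c, weight_d, weight_e, weight_f's own z axis and vertical below 0.2 rad and linear speed of each of weight_a, weight_b, weight_c, weight_d, weight_e, weight_f below 0.03 m/s and x of weight_b in the frame of red_tray between -0.125 and 0.125 m and y of weight_b in the frame of red_tray between -0.06 and 0.06 m and z of each of weight_b, weight_c, weight_e in the frame of red_tray below 0.012 m and x of weight_c in the frame of red_tray between -0.125 and 0.125 m and y of weight_c in the frame of red_tray between -0.06 and 0.06 m and x of weight_d in the frame of white_tray between -0.125 and 0.125 m and y of weight_d in the frame of white_tray between -0.06 and 0.06 m and x of weight_e in the frame of red_tray between -0.125 and 0.125 m and y of weight_e in the frame of red_tray between -0.06 and 0.06 m and x of weight_f in the frame of white_tray between -0.125 and 0.125 m and y of weight_f in the frame of white_tray between -0.06 and 0.06 m); the robot touches nothing.
It fails at once if a thread cone was moved more than 40 mm or knocked over (distance of any of cone_orange, cone_red from where it was at the start of the episode above 0.04 m or angle between any of cone_orange, cone_red's own z axis and vertical above 0.6 rad).
It fails at once if the robot pushed or took the bobbin or the chalk (contact force between any of the fingers, the arm and bobbin above 2 N or contact force between any of the fingers, the arm and chalk above 2 N).
Of weight_a, weight_b, weight_c, weight_d, weight_e, weight_f only 3 to 4 are there at a start; the rules pass over those that are not, and their reading is None.
At some moment in a run one of weight_a, weight_b, weight_c, weight_d, weight_e, weight_f may be knocked a few centimetres aside while the robot is not near it.
It also fails if it takes over 210 s, if anything falls off the work surface, if the arm or the gripper's body presses on something with over 40 N, if the wrist force passes 120 N, or if a joint passes its speed limit or range.

### The arm

A 7-joint arm with a two-finger parallel gripper is mounted at the origin on the work surface. World frame = base frame: x ahead of the robot, y to its left, z up, the work surface at z = 0. Lengths are in m, angles in rad, forces in N, time in s.
With the tool pointing down it reaches from about 0.425 to 0.975 m from the base axis. Payload 16.7 kg.
Tool frame: the origin (TCP) lies midway between the tips of the shut fingers; the grasp point (between the pads) lies 19 mm behind it; z points along the fingers, y is the line along which they close (so a half turn about z gives the same grasp; the last joint's range is limited). The gripper opens to 85 mm and grips with 20 to 120 N. Pads are 22 mm wide; open, the fingers measure 114 mm over their backs; the gripper's body (76 mm by 85 mm) begins 54 mm behind the grasp point. The pads swing forward as they close: fully open they stand 13 mm farther back than shut.
Start: joints at [1.121, 0.426, 0.074, 1.606, -0.034, 1.111, -0.067], TCP at [0.199, -0.645, 0.231] pointing down, gripper open.
Joint ranges: [-2.85, 2.85], [-0.5, 2.14], [-1.23, 1.37], [0.21, 2.46], [-1.02, 4.16], [0.16, 2.05], [-2.73, 2.73]. Speed limits (rad/s): [1.89, 1.89, 2.39, 2.39, 3.01, 3.01, 3.01].

### API

Orientations are given as a rotation vector (axis times angle).
In Python, from bench import monitor, cams, job, nets gives the robot as it stands.
- The arm moves only by the shell command python3 -m creep 'ROWS' [OPENING] [FORCE]. ROWS is JSON, a list of rows, each a list of 4 numbers: the shift along the world's x, y, z in units of 40 mm (1.0 is 40 mm), then the turn about the world's z in units of 0.1 rad (1.0 is 0.1 rad). A call has 1 to 5 rows; each row shifts and turns the commanded pose from where the row before left it; what a row does not reach is not made up. A row lasts 1/10 s, in which the tool goes at most 50 mm and 8.59 degrees, less where a joint would pass 70% of its speed; a pose out of reach is approached as far as the arm can. A call with a number of a shift or a turn outside -1 to 1 is refused whole. A call with a gripper value outside its range is refused whole. OPENING is the finger opening in mm, from 0 to 85.4, set as the call begins (- or left out, the last holds). The fingers move at their own pace and stop on an object; FORCE is the grip in N (left out, the last holds). Time passes only in rows, so rows that do not move let the fingers close. It gives the time, the measured TCP pose, the force, the opening and the grip force at its end, in the units of the state.
- monitor.get_state(): the state, without advancing time (a new reading comes with each control period).
- cams.get_image(name): name is "scene" or "side" or "wrist"; returns the picture (480x640x3 uint8, red, green, blue); there is no depth.
- cams.camera_params(name): a dict with "fovy" (degrees; the focal length in pixels is half the picture's height over the tangent of half this angle, whatever the lens; pixels are square), "cx", "cy" (the principal point, pixels), "R" (3x3) and "t" (3): a world point X has camera coordinates R X + t; the wrist camera has in their place "hand_eye" (4x4, takes a point from camera to tool coordinates, whose origin is the TCP and whose axes are the flange's). Camera axes: x right, y down, z forward; pixel columns grow to the right and rows downward; lengths in m; the calibration is good to about 2 mm. A picture is of the moment at which its call begins: read the wrist's pose just before it. camera_params takes no time and is no camera call.
- job.sign_off(): hands the job in; it is judged then, once.
Trained networks look in the newest picture that a camera, given by its name, has taken for a name from the list of things; names that differ only in an ending like _2 or _b are one class to them, and where a whole thing is asked for, a point or a joint stands for the part that bears it (a point fixed in the world has none). Each returns a list of dicts, best first, with "p" (0 to 1); they miss things now and then, are a little off and sometimes report something else, mostly with a low value. They report only what shows in the picture. A call takes as long as a camera call. They do not tell look-alikes from the thing itself.
- nets.regions_of(target, camera): "mask" (480x640 bool, what is visible of it).
- nets.spot_point(target, camera): "xyz" ([x, y, z] in m, in world coordinates, good to about 4 mm: a listed point, or the origin of a listed thing).
The state is a dict: "time_s": time; "q": joint angles; "dq": joint speeds; "joint_torque": joint torques, N m; "position": TCP position; "ee_rot": TCP orientation; "force": force on the tool from outside, world axes, zero at the start; "moment": the same for the moment, N m; "grip_width": opening from 0.0 (shut) to 1.0 (fully open); "gripper_force": force on a finger pad.
Only numpy, scipy, OpenCV 4.12 (cv2) and the standard library are available. Lean on these libraries where they do the work, as an engineer would, in place of code of your own. Each camera call takes 0.05 s, during which the arm holds its last target. There are 200 camera calls.

## Working session

There is one attempt and no reset: what is moved stays moved. The work goes in short steps, Python scripts to look and compute and a shell command to move; the robot and the scene stay as the last step left them, time stands still between calls to the robot, and variables do not carry over. Pictures are saved under pics/ and viewed, at most 14 in all, crops included, and the job is handed in when it is done.

```bash
ls; mkdir -p pics; cat > h.py <<'E'
import numpy as np, cv2
from bench import monitor, cams, job, nets
from scipy.spatial.transform import Rotation as Ro
def save(n,name,crop=None,scale=1):
    im=cams.get_image(n)[:,:,::-1]
    if crop: im=im[crop[1]:crop[3],crop[0]:crop[2]]
    if scale!=1: im=cv2.resize(im,None,fx=scale,fy=scale,interpolation=cv2.INTER_CUBIC)
    cv2.imwrite('pics/'+name+'.png',np.ascontiguousarray(im))
def cam(n,st=None):
    p=cams.camera_params(n); f=240/np.tan(np.radians(p['fovy'])/2)
    if 'R' in p: R,t=np.array(p['R']),np.array(p['t'])
    else:
        st=st or monitor.get_state(); H=np.array(p['hand_eye']); T=np.eye(4)
        T[:3,:3]=Ro.from_rotvec(st['ee_rot']).as_matrix(); T[:3,3]=st['position']
        M=np.linalg.inv(T@H); R,t=M[:3,:3],M[:3,3]
    return f,p['cx'],p['cy'],R,t
def proj(n,X,st=None):
    f,cx,cy,R,t=cam(n,st); c=R@np.array(X,float)+t; return np.array([cx+f*c[0]/c[2],cy+f*c[1]/c[2]])
def back(n,uv,z,st=None):
    f,cx,cy,R,t=cam(n,st); d=R.T@np.array([(uv[0]-cx)/f,(uv[1]-cy)/f,1]); o=-R.T@t
    return o+d*(z-o[2])/d[2]
def spot(name,c,k=8):
    for d in nets.spot_point(name,c)[:k]: print(name,c,round(d['p'],2),np.round(d['xyz'],3),np.round(proj(c,d['xyz'])))
E
python3 - <<'E'
from h import *
s=monitor.get_state(); print({k:np.round(v,3) for k,v in s.items()})
save('scene','s0'); save('side','d0'); save('wrist','w0')
for c in('scene','side'):
    print(c,cams.camera_params(c))
    for n in('tester','dial_grip','dial_pointer','red_mark','ramp_start','ramp_foot','red_tray','white_tray','weight_a','bobbin','chalk','cone_red','cone_orange'): spot(n,c)
E
```

```text
pics
{'time_s': np.float64(0.0), 'q': array([ 1.122,  0.427,  0.074,  1.607, -0.034,  1.111, -0.067]), 'dq': array([ 0.001, -0.001,  0.002, -0.001, -0.001,  0.   ,  0.001]), 'joint_torque': array([ 1.0000e-03, -9.4983e+01,  3.7610e+00, -4.6353e+01,  1.9000e-02,
        1.0000e-02,  0.0000e+00]), 'position': array([ 0.199, -0.645,  0.231]), 'ee_rot': array([-3.105, -0.469,  0.   ]), 'force': array([0.23 , 0.373, 0.068]), 'moment': array([-0.015,  0.018, -0.009]), 'gripper_force': np.float64(0.0), 'grip_width': np.float64(0.996)}
scene {'fovy': 57.04237198729859, 'cx': 311.17044664922, 'cy': 241.6957037580206, 'R': array([[ 0.57689184,  0.81678156, -0.00798057],
       [ 0.46706345, -0.33787029, -0.81712631],
       [-0.6701101 ,  0.46766606, -0.57640343]]), 't': array([-0.27911472, -0.17420509,  1.44312292])}
tester scene 0.68 [0.615 0.007 0.001] [346. 289.]
dial_grip scene 0.93 [ 0.623 -0.138  0.057] [296. 297.]
dial_grip scene 0.22 [0.614 0.006 0.002] [345. 288.]
dial_pointer scene 0.78 [ 0.659 -0.148  0.027] [301. 319.]
red_mark scene 0.83 [ 0.656 -0.138  0.025] [305. 317.]
ramp_st
[... 1507 characters left out ...]
004] [369. 258.]
weight_a side 0.8 [ 0.451  0.037 -0.001] [357. 302.]
weight_a side 0.62 [0.294 0.256 0.002] [436. 399.]
weight_a side 0.61 [0.453 0.121 0.   ] [349. 329.]
weight_a side 0.61 [ 0.434 -0.198  0.002] [378. 242.]
bobbin side 0.47 [ 0.504 -0.24   0.002] [351. 231.]
chalk side 0.67 [ 0.521  0.242 -0.001] [299. 372.]
chalk side 0.44 [ 0.614  0.004 -0.004] [284. 284.]
chalk side 0.22 [ 0.333 -0.46  -0.001] [422. 199.]
cone_red side 0.64 [ 0.331 -0.462  0.002] [423. 198.]
cone_red side 0.56 [ 0.505 -0.238  0.002] [351. 231.]
cone_red side 0.37 [ 0.617 -0.031  0.058] [285. 251.]
cone_red side 0.33 [ 0.652 -0.152  0.024] [285. 235.]
cone_orange side 0.62 [0.775 0.14  0.002] [186. 313.]
```

View pics/s0.png

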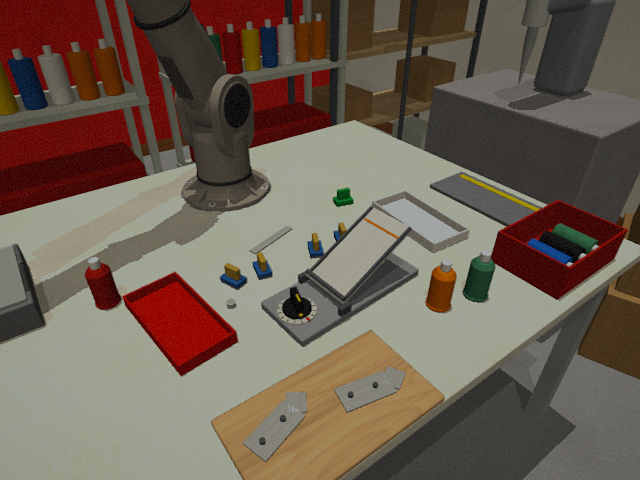

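View pics/d0.png

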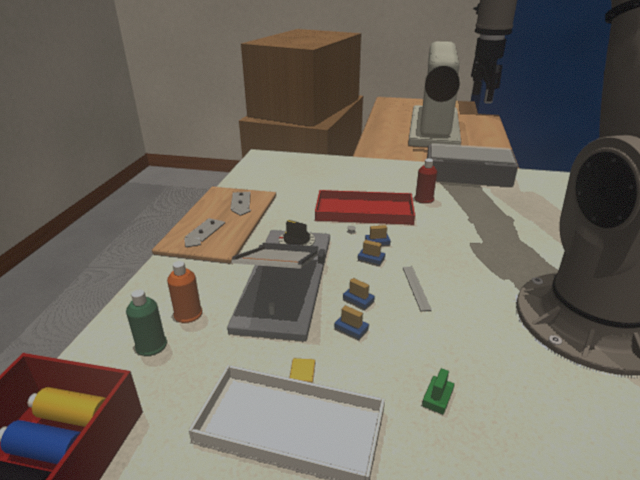

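Candidates in the scene picture: blue/brass weights at (233,275), (262,266), (315,248) and (340,233). The green look-alike at (343,198) is excluded. The ramp may hide another weight, so I'll check from the wrist. The dial is at (296,305). I'll go above it and look closely.

```bash
python3 -m creep '[[0.72,0.9,0.3,-0.4],[0.72,0.9,0.3,-0.4],[0.72,0.9,0.2,-0.4],[0.72,0.9,0,-0.4],[0.72,0.9,0,-0.4]]' 85 && python3 -m creep '[[0.72,0.9,0,-0.4],[0.72,0.9,0,-0.4],[0.72,0.9,0,-0.4],[0.72,0.9,0,-0.4],[0.72,0.9,0,-0.4]]' && python3 -m creep '[[0.72,0.9,0,-0.4],[0.72,0.9,0,-0.4],[0.72,0.9,0,-0.4],[0.72,0.9,0,-0.4],[0,0,0,0]]'
python3 - <<'E'
from h import *
s=monitor.get_state(); print(s['position'],s['ee_rot'],cams.camera_params('wrist'))
save('wrist','w1')
for n in ('dial_grip','dial_pointer','red_mark','weight_a','tester'): spot(n,'wrist')
E
```

```text
time_s: 1.95
position: [0.3443, -0.4634, 0.2638]
ee_rot: [3.137, 0.154, 0.001]
force: [-0.2, 0.4, 0.1]
grip_width: 1.001
gripper_force: 0.0
time_s: 2.45
position: [0.4882, -0.2833, 0.2636]
ee_rot: [3.137, -0.16, 0.001]
force: [1.4, -1.4, 0.4]
grip_width: 0.994
gripper_force: 0.0
time_s: 2.95
position: [0.6056, -0.1341, 0.263]
ee_rot: [-3.114, 0.397, -0.001]
force: [-0.4, 0.4, -1.0]
grip_width: 0.993
gripper_force: 0.0
[ 0.6056419  -0.13410551  0.26301693] [-3.11360383e+00  3.97467516e-01 -1.06608567e-03] {'fovy': 71.764299178254, 'cx': 315.86402799267046, 'cy': 243.99810043687066, 'hand_eye': array([[ 3.19461384e-04, -9.65717878e-01, -2.59593680e-01,
         6.64401861e-02],
       [ 9.99999803e-01,  1.68126919e-04,  6.05169394e-04,
        -7.51385394e-04],
       [-5.40778217e-04, -2.59593822e-01,  9.65717741e-01,
        -1.42754945e-01],
       [ 0.00000000e+00,  0.00000000e+00,  0.00000000e+00,
         1.00000000e+00]])}
dial_grip wrist 0.66 [ 0.625 -0.139  0.054] [310. 199.]
dial_pointer wrist 0.83 [ 0.654 -0.149  0.027] [311. 169.]
red_mark wrist 0.74 [ 0.655 -0.139  0.027] [302. 170.]
weight_a wrist 0.85 [ 0.438 -0.196  0.004] [386. 318.]
weight_a wrist 0.61 [0.296 0.253 0.001] [120. 466.]
weight_a wrist 0.57 [ 0.44  -0.119  0.   ] [330. 329.]
weight_a wrist 0.57 [ 0.452  0.038 -0.001] [219. 348.]
tester wrist 0.61 [ 0.613  0.004 -0.001] [202. 232.]
```

View pics/w1.png

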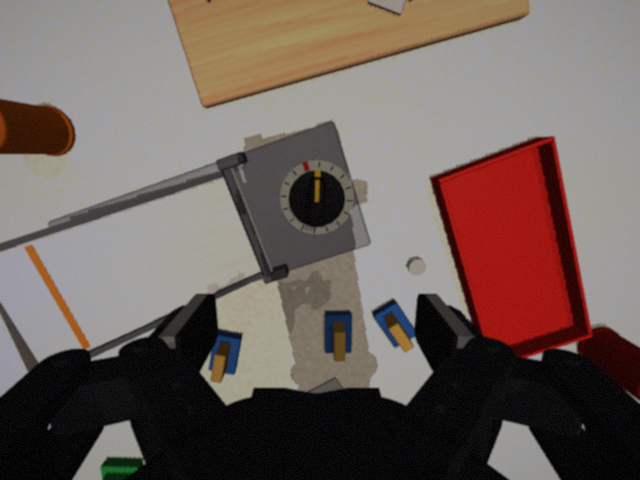

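The wrist view shows the pointer's yellow strip at (317,172–200), the red mark at (305,168) and the dial centred near (316,200). The weights are at (338,335), (395,325) and (225,355), and the bobbin is at (416,266). I'll measure the dial angles by colour.

```bash
cat >> h.py <<'E'
def dial(n='wrist',st=None,ctr=None,box=None):
    st=st or monitor.get_state(); im=cams.get_image(n)
    hsv=cv2.cvtColor(im,cv2.COLOR_RGB2HSV).astype(int); H,S,V=hsv[...,0],hsv[...,1],hsv[...,2]
    c=np.array([0.625,-0.1395] if ctr is None else ctr)
    yy,xx=np.mgrid[0:480,0:640]; u,v=proj(n,[*c,0.03],st); near=np.hypot(xx-u,yy-v)<45
    y=near&(H>17)&(H<35)&(S>120)&(V>80); r=near&((H<8)|(H>172))&(S>110)&(V>60)
    out=[]
    for nm,m,z in(('red',r,0.026),):
        k,l,stt,cc=cv2.connectedComponentsWithStats(m.astype(np.uint8)); print([(tuple(np.round(cc[i],1)),int(stt[i][4])) for i in range(1,k) if stt[i][4]>3])
    k,l,stt,cc=cv2.connectedComponentsWithStats(y.astype(np.uint8))
    for i in range(1,k):
        if stt[i][4]>5:
            ys,xs=np.where(l==i); p=np.array([back(n,(a,b),0.068,st)[:2] for a,b in zip(xs,ys)]); m=p.mean(0)
            w,V_=np.linalg.eigh(np.cov((p-m).T)); d=V_[:,1]; d=d*np.sign(d[0]); q=(p-m)@d
            print('yel px',np.round(cc[i],1),stt[i][4],'mid',m.round(4),'ang',round(np.arctan2(d[1],d[0]),3),'len',np.ptp(q).round(4))
    return im
E
python3 - <<'E'
from h import *
st=monitor.get_state(); im=dial(st=st)
cv2.imwrite('pics/w1c.png',cv2.resize(im[140:260,240:400,::-1],None,fx=4,fy=4,interpolation=cv2.INTER_CUBIC))
# tester yaw from white deck/base: base front corner pixels
for uv in((332,122),(369,242)): print(back('wrist',uv,0.02,st).round(4))
print('mark',back('wrist',(305,167),0.026,st).round(4))
for c in[(316.5,200)]: print('ctr disc',back('wrist',c,0.034,st).round(4))
E
```

```text
[((np.float64(296.7), np.float64(164.6)), 46)]
yel px [308.4 172. ] 40 mid [ 0.6522 -0.1474] ang -0.287 len 0.006
yel px [307. 189.] 111 mid [ 0.6364 -0.1416] ang -0.269 len 0.0221
[ 0.6953 -0.185   0.02  ]
[ 0.5519 -0.1945  0.02  ]
mark [ 0.6567 -0.1438  0.026 ]
ctr disc [ 0.6188 -0.147   0.034 ]
```

View pics/w1c.png

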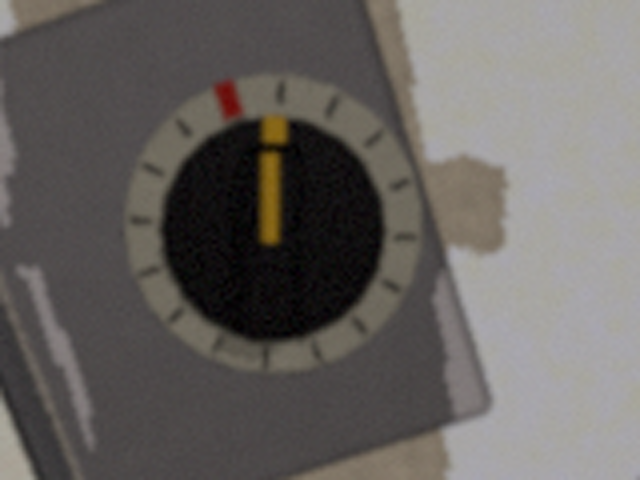

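The crop shows the mark at (297,165), the pointer tip at (308,172) and the scale centre at about (309,195.5).

```bash
python3 - <<'E'
from h import *
st=monitor.get_state(); print(st['position'])
c=back('wrist',(308.8,195.5),.026,st); m=back('wrist',(297,165),.026,st); p=back('wrist',(308.2,172.5),.034,st)
print(c,m,p)
for q in(m,p): d=(q-c)[:2]; print(np.hypot(*d),np.arctan2(d[1],d[0]))
a=back('wrist',(240+370/4,140+10/4),.02,st);b=back('wrist',(240+488/4,140+410/4),.02,st); print('base edge',np.arctan2(*(a-b)[1::-1]))
E
```

```text
[ 0.60201786 -0.14203276  0.26349338]
[ 0.62512143 -0.13938066  0.026     ] [ 0.66122009 -0.13561205  0.026     ] [ 0.65043444 -0.14578716  0.034     ]
0.0362948417226581 0.1040208891925913
0.02611113944550814 -0.2478859026868193
base edge 0.04936346808907607
```

```bash
python3 -m creep '[[0.3,0.03,-0.9,0],[0.27,0.03,-0.9,0],[0,0,-0.9,0],[0,0,-0.9,0],[0,0,-0.9,0]]' 50 && python3 -m creep '[[0,0,-0.7,0],[0,0,-0.35,0],[0,0,0,0],[0,0,0,0]]'
python3 -m creep '[[0,0,0,0],[0,0,0,0],[0,0,0,0],[0,0,0,0],[0,0,0,0]]' 0 40
```

```text
time_s: 3.8
position: [0.625, -0.1394, 0.0822]
ee_rot: [3.115, -0.41, 0.001]
force: [0.5, -1.2, -0.7]
grip_width: 0.587
gripper_force: 0.0
time_s: 4.2
position: [0.6259, -0.1389, 0.0424]
ee_rot: [3.115, -0.408, 0.002]
force: [0.2, -0.5, 0.3]
grip_width: 0.583
gripper_force: 0.0
time_s: 4.7
position: [0.626, -0.1391, 0.0427]
ee_rot: [3.114, -0.408, 0.003]
force: [-2.0, -3.2, 9.8]
grip_width: 0.179
gripper_force: 43.2
```

Gripped. Now I back off counter-clockwise by 1.1 rad and come up part of the way.

```bash
python3 -m creep '[[0,0,0,1],[0,0,0,1],[0,0,0,1],[0,0,0,1],[0,0,0,1]]' 0 60 && python3 -m creep '[[0,0,0,1],[0,0,0,1],[0,0,0,1],[0,0,0,1],[0,0,0,1]]' && python3 -m creep '[[0,0,0,1],[0,0,0,0],[0,0,0,0]]' && python3 -m creep '[[0,0,0,-1],[0,0,0,-1],[0,0,0,-1],[0,0,0,-1],[0,0,0,-1]]' && python3 -m creep '[[0,0,0,-1],[0,0,0,-1],[0,0,0,0],[0,0,0,0]]'
python3 - <<'E'
from h import *
for n in('scene','side'):
    save(n,n+'1') if n=='scene' else cams.get_image(n)
    spot('dial_pointer',n);spot('red_mark',n);spot('ramp_start',n)
E
```

```text
time_s: 5.2
position: [0.626, -0.1378, 0.0428]
ee_rot: [-3.118, -0.382, -0.003]
force: [-2.7, 5.3, 11.3]
grip_width: 0.174
gripper_force: 63.3
time_s: 5.7
position: [0.6254, -0.1366, 0.0427]
ee_rot: [-2.925, -1.142, -0.001]
force: [-7.7, 9.7, 15.0]
grip_width: 0.173
gripper_force: 64.0
time_s: 6.0
position: [0.6252, -0.1364, 0.0427]
ee_rot: [-2.866, -1.282, -0.001]
force: [-9.9, 9.3, 17.5]
grip_width: 0.174
gripper_force: 64.2
time_s: 6.5
position: [0.6259, -0.1375, 0.0428]
ee_rot: [-3.097, -0.526, -0.002]
force: [-3.4, 4.0, 11.1]
grip_width: 0.173
gripper_force: 63.3
time_s: 6.9
position: [0.6261, -0.138, 0.0428]
ee_rot: [3.134, 0.22, 0.003]
force: [-2.8, 3.1, 10.4]
grip_width: 0.175
gripper_force: 63.2
dial_pointer scene 0.96 [ 0.656 -0.132  0.026] [307. 316.]
dial_pointer scene 0.48 [0.61  0.094 0.084] [375. 246.]
dial_pointer scene 0.4 [0.614 0.007 0.004] [346. 288.]
red_mark scene 0.78 [ 0.657 -0.14   0.026] [304. 317.]
red_mark scene 0.21 [ 0.444 -0.119  0.001] [262. 271.]
dial_pointer side 0.95 [ 0.649 -0.136  0.022] [285. 239.]
red_mark side 0.83 [ 0.653 -0.14   0.028] [283. 236.]
ramp_start side 0.97 [0.606 0.089 0.091] [274. 271.]
```

```bash
python3 -m creep '[[0,0,0,-0.5],[0,0,0,0],[0,0,0,0]]' 0 60 && python3 -m creep '[[0,0,0,0],[0,0,0,0],[0,0,0,0],[0,0,0,0]]' 50 && python3 -m creep '[[0,0,1,0],[0,0,1,0],[0,0,1,0],[-0.3,0,1,0],[-0.3,0,1,0]]' && python3 -m creep '[[0,0,0,0],[0,0,0,0],[0,0,0,0]]' 
python3 - <<'E'
from h import *
st=monitor.get_state(); im=dial(st=st,ctr=(0.6255,-0.139))
u,v=map(int,proj('wrist',[.6255,-.139,.03],st)); print(u-80,v-60)
cv2.imwrite('pics/w2c.png',cv2.resize(im[v-60:v+60,u-80:u+80,::-1],None,fx=4,fy=4,interpolation=cv2.INTER_CUBIC))
for n in('dial_pointer','red_mark','ramp_start','ramp_foot','tester'): spot(n,'wrist')
cams.get_image('scene'); cams.get_image('side')
for c in('scene','side'):
  for n in('dial_pointer','red_mark','ramp_start','ramp_foot'): spot(n,c,1)
E
```

```text
time_s: 7.6
position: [0.6261, -0.1382, 0.0428]
ee_rot: [3.138, 0.142, 0.003]
force: [-2.3, 0.9, 10.1]
grip_width: 0.177
gripper_force: 63.2
time_s: 8.0
position: [0.6253, -0.1385, 0.0413]
ee_rot: [-3.138, -0.141, -0.0]
force: [-0.2, -0.0, -0.7]
grip_width: 0.586
gripper_force: 0.0
time_s: 8.5
position: [0.6008, -0.1384, 0.2428]
ee_rot: [-3.138, -0.141, 0.0]
force: [0.9, -0.5, 0.9]
grip_width: 0.581
gripper_force: 0.0
time_s: 8.8
position: [0.6009, -0.1384, 0.2403]
ee_rot: [-3.138, -0.141, 0.002]
force: [-0.5, -0.2, -0.6]
grip_width: 0.585
gripper_force: 0.0
[((np.float64(318.7), np.float64(160.6)), 54)]
yel px [317.8 169.9] 47 mid [ 0.6538 -0.1352] ang -0.306 len 0.0069
yel px [318.  188.4] 119 mid [ 0.6368 -0.1369] ang 0.087 len 0.0215
238 135
dial_pointer wrist 0.95 [ 0.656 -0.136  0.031] [319. 166.]
red_mark wrist 0.92 [ 0.653 -0.135  0.025] [318. 168.]
ramp_start wrist 0.92 [0.607 0.091 0.087] [ 61. 201.]
ramp_foot wrist 0.85 [ 0.616 -0.023  0.053] [202. 198.]
tester wrist 0.93 [0.609 0.004 0.002] [193. 196.]
dial_pointer scene 0.67 [ 0.655 -0.136  0.026] [305. 316.]
red_mark scene 0.94 [ 0.654 -0.138  0.028] [304. 316.]
ramp_start scene 0.86 [0.612 0.095 0.087] [376. 245.]
ramp_foot scene 0.76 [ 0.612 -0.026  0.051] [335. 277.]
dial_pointer side 0.9 [ 0.652 -0.139  0.024] [284. 237.]
red_mark side 0.9 [ 0.656 -0.14   0.028] [282. 236.]
ramp_start side 0.9 [0.61  0.089 0.093] [271. 270.]
ramp_foot side 0.61 [0.449 0.036 0.002] [358. 301.]
```

View pics/w2c.png

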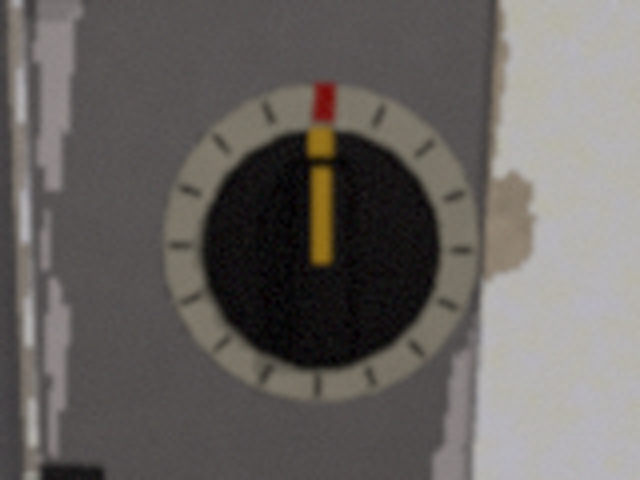

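The pointer (318,170) is in line with the red mark (319,160), within about 0.03 rad, so the dial is set. The next step is a look at the middle weights from the wrist.

```bash
cat >> h.py <<'E'
def brass(n='wrist',st=None,z=0.047,name=None,lim=None):
    """fin tops: brass blobs -> centre and long-axis angle on plane z; blue bases too"""
    st=st or monitor.get_state(); im=cams.get_image(n)
    hsv=cv2.cvtColor(im,cv2.COLOR_RGB2HSV).astype(int); H,S,V=hsv[...,0],hsv[...,1],hsv[...,2]
    for nm,m,zz in(('brass',(H>10)&(H<26)&(S>90)&(V>60),z),('blue',(H>98)&(H<125)&(S>110)&(V>30),z-0.030)):
        k,l,s,cc=cv2.connectedComponentsWithStats(m.astype(np.uint8))
        for i in range(1,k):
            if s[i][4]>120:
                (a,b),(w,h),_=r=cv2.minAreaRect(np.argwhere(l==i)[:,::-1].astype(np.float32))
                q=np.array([back(n,p,zz,st)[:2] for p in cv2.boxPoints(r)]); e1,e2=q[1]-q[0],q[2]-q[1]
                e=e1 if np.hypot(*e1)>np.hypot(*e2) else e2; e=e*np.sign(e[0])
                print(nm,(round(a),round(b)),s[i][4],'ctr',q.mean(0).round(4),'dim',np.hypot(*e1).round(3),np.hypot(*e2).round(3),'ang',np.arctan2(e[1],e[0]).round(3))
    if name: cv2.imwrite('pics/'+name+'.png',im[:,:,::-1])
E
python3 -m creep '[[-0.73,0.09,-0.3,0],[-0.73,0.09,-0.3,0],[-0.73,0.09,-0.3,0],[-0.73,0.09,-0.3,0],[-0.73,0.09,-0.3,0]]' 60 && python3 -m creep '[[0,0,0,0],[0,0,0,0],[0,0,0,0],[0,0,0,0]]'
python3 - <<'E'
from h import *
s=monitor.get_state(); print(s['position'].round(3),s['q'].round(2)); brass(name='w3'); spot('weight_a','wrist')
E
```

```text
time_s: 10.1
position: [0.4541, -0.1203, 0.181]
ee_rot: [3.138, 0.141, 0.001]
force: [0.3, 0.6, -0.0]
grip_width: 0.699
gripper_force: 0.0
time_s: 10.5
position: [0.4562, -0.1205, 0.1816]
ee_rot: [-3.138, -0.141, -0.001]
force: [0.1, -0.3, 0.1]
grip_width: 0.704
gripper_force: 0.0
[ 0.456 -0.12   0.182] [ 0.39  0.17 -0.29  2.09  0.06  0.9  -1.42]
brass (33, 212) 778 ctr [0.4546 0.1197] dim 0.043 0.014 ang -0.419
brass (137, 223) 751 ctr [0.4525 0.0324] dim 0.04 0.014 ang -0.478
brass (315, 246) 704 ctr [ 0.446  -0.1206] dim 0.043 0.013 ang -0.244
brass (398, 262) 683 ctr [ 0.4381 -0.1946] dim 0.014 0.04 ang 0.355
blue (62, 207) 1459 ctr [0.4541 0.1176] dim 0.06 0.039 ang -0.427
blue (155, 216) 1202 ctr [0.4529 0.0316] dim 0.058 0.036 ang -0.477
blue (315, 239) 1095 ctr [ 0.4445 -0.1206] dim 0.055 0.034 ang -0.243
blue (391, 252) 1103 ctr [ 0.4385 -0.1947] dim 0.035 0.056 ang 0.369
weight_a wrist 0.91 [ 0.447  0.03  -0.001] [164. 219.]
weight_a wrist 0.87 [ 0.441 -0.198  0.004] [392. 246.]
weight_a wrist 0.85 [ 0.45   0.119 -0.003] [ 75. 208.]
weight_a wrist 0.73 [ 0.444 -0.119  0.002] [314. 236.]
```

View pics/w3.png

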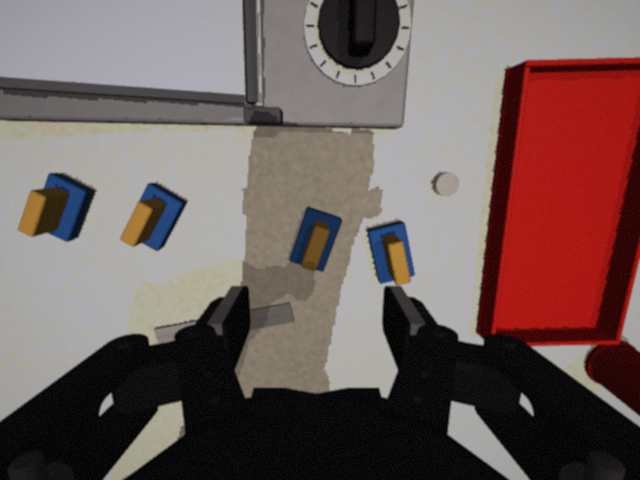

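Seen from the wrist, the four blue/brass weights are at (62,207), (155,216), (315,239) and (391,252). The tester hides none. I'll start with the one at (315,239), world (0.445,-0.121), yaw -0.24.

```bash
python3 -m creep '[[-0.13,0,-0.8,-0.7],[-0.13,0,-0.8,-0.7],[0,0,-0.8,-0.7],[0,0,-0.8,-0.7],[0,0,-0.5,-0.5]]' 40 40 && python3 -m creep '[[0,0,-0.3,0],[0,0,0,0],[0,0,0,0]]' && python3 -m creep '[[0,0,0,0],[0,0,0,0],[0,0,0,0],[0,0,0,0]]' 0 40 && python3 -m creep '[[0,0,1,0],[0,0,1,1],[0,0,1,1],[0,0,0.8,1],[0,0,0,1]]' && for i in 1; do python3 -m creep '[[0.28,0.35,0,1],[0.28,0.35,0,1],[0.28,0.35,0,1],[0.28,0.35,0,1],[0.28,0.35,0,1]]'; done && python3 -m creep '[[0.28,0.35,0,1],[0.28,0.35,0,1],[0.28,0.35,0,1],[0.28,0.35,0,1],[0.28,0.35,0,1]]' && python3 -m creep '[[0.28,0.35,0,1],[0.28,0.35,0,1],[0.28,0.35,0,1],[0.28,0.35,0,1],[0.28,0.35,0,0.7]]' && python3 -m creep '[[0,0,0,0],[0,0,0,0],[0,0,0,0]]'
python3 - <<'E'
from h import *
s=monitor.get_state(); print(s['q'].round(2))
cams.get_image('side');spot('ramp_start','side');spot('weight_a','side')
save('wrist','w4')
E
```

```text
time_s: 11.1
position: [0.4444, -0.1203, 0.0313]
ee_rot: [-3.118, 0.381, 0.003]
force: [0.4, -0.7, 0.4]
grip_width: 0.472
gripper_force: 0.0
time_s: 11.4
position: [0.4454, -0.1205, 0.0218]
ee_rot: [-3.119, 0.374, -0.001]
force: [0.5, 0.0, 0.3]
grip_width: 0.466
gripper_force: 0.0
time_s: 11.8
position: [0.4456, -0.1207, 0.0223]
ee_rot: [3.119, -0.376, 0.003]
force: [-0.2, 0.2, 8.1]
grip_width: 0.156
gripper_force: 39.2
time_s: 12.3
position: [0.447, -0.121, 0.1781]
ee_rot: [3.128, 0.257, 0.011]
force: [0.4, 0.0, -2.4]
grip_width: 0.156
gripper_force: 39.9
time_s: 12.8
position: [0.5013, -0.0501, 0.174]
ee_rot: [2.97, 1.024, 0.001]
force: [0.2, -0.6, -1.8]
grip_width: 0.157
gripper_force: 39.8
time_s: 13.3
position: [0.5573, 0.0199, 0.1739]
ee_rot: [2.624, 1.726, 0.001]
force: [0.1, -0.2, -1.8]
grip_width: 0.156
gripper_force: 39.8
time_s: 13.8
position: [0.6133, 0.0898, 0.1739]
ee_rot: [2.15, 2.29, 0.0]
force: [0.6, -0.3, -1.7]
grip_width: 0.153
gripper_force: 39.8
time_s: 14.1
position: [0.6126, 0.0887, 0.1735]
ee_rot: [2.157, 2.284, -0.001]
force: [-0.1, -0.0, -2.4]
grip_width: 0.158
gripper_force: 39.8
[ 0.22  0.46 -0.61  1.76  0.3   1.02 -0.45]
ramp_start side 0.82 [0.612 0.089 0.093] [271. 270.]
weight_a side 0.94 [0.61  0.087 0.154] [270. 242.]
weight_a side 0.78 [0.453 0.121 0.002] [350. 328.]
weight_a side 0.63 [0.444 0.036 0.001] [361. 301.]
weight_a side 0.6 [ 0.438 -0.195  0.002] [376. 242.]
weight_a side 0.6 [0.295 0.256 0.002] [436. 399.]
```

View pics/w4.png

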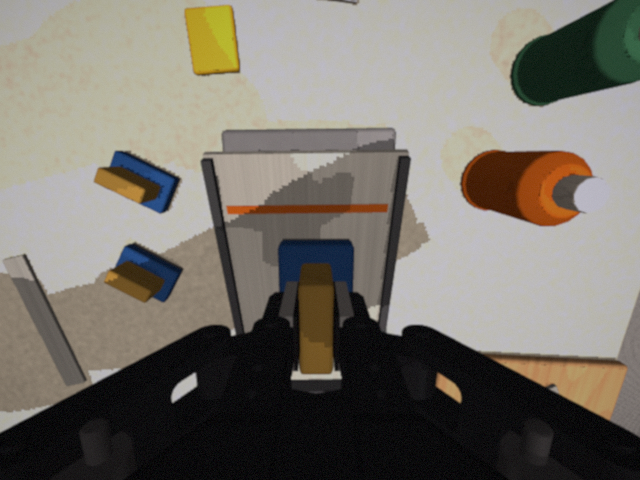

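It is well centred and square over the deck. I lower in small steps while watching the force.

```bash
python3 -m creep '[[0,0,-0.5,0],[0,0,-0.5,0],[0,0,-0.2,0],[0,0,0,0],[0,0,0,0]]' && python3 -m creep '[[0,0,-0.05,0],[0,0,0,0]]' && python3 -m creep '[[0,0,0,0],[0,0,0,0],[0,0,0,0]]' 24 20 &&  python3 -m creep '[[0,0,0,0],[0,0,0,0],[0,0,0,0]]' 40
python3 - <<'E'
from h import *
save('side','d4',(200,180,400,330),4); spot('weight_a','side'); spot('ramp_start','side')
E
```

```text
time_s: 14.8
position: [0.6132, 0.0896, 0.126]
ee_rot: [2.155, 2.286, 0.001]
force: [0.1, 0.1, -1.9]
grip_width: 0.156
gripper_force: 39.8
time_s: 15.0
position: [0.6132, 0.0895, 0.1238]
ee_rot: [2.155, 2.285, 0.001]
force: [-0.3, 0.0, -0.4]
grip_width: 0.154
gripper_force: 39.8
time_s: 15.3
position: [0.613, 0.0896, 0.1235]
ee_rot: [2.155, 2.286, 0.0]
force: [-0.1, -0.3, -0.4]
grip_width: 0.285
gripper_force: 0.0
time_s: 15.6
position: [0.6129, 0.0895, 0.1233]
ee_rot: [-2.155, -2.286, 0.0]
force: [0.1, 0.2, -0.7]
grip_width: 0.474
gripper_force: 0.0
weight_a side 0.92 [0.293 0.255 0.   ] [437. 400.]
weight_a side 0.77 [ 0.435 -0.194 -0.   ] [377. 244.]
weight_a side 0.74 [0.447 0.035 0.001] [359. 301.]
weight_a side 0.63 [ 0.618 -0.022  0.055] [284. 255.]
weight_a side 0.61 [ 0.455  0.121 -0.001] [349. 329.]
ramp_start side 0.71 [0.608 0.091 0.092] [272. 271.]
```

View pics/d4.png

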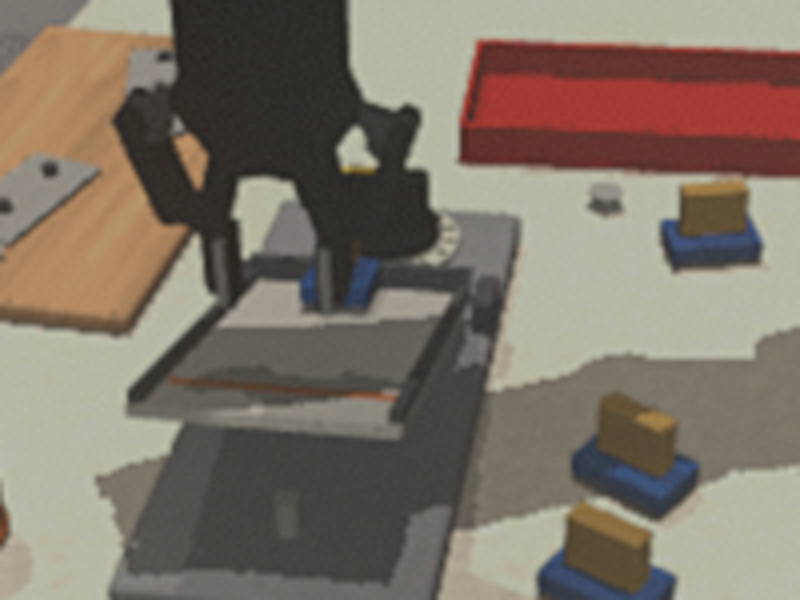

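It slid: the weight now rests at the stop at (340,285) in the crop, so it goes in the red tray. I move over it and measure.

```bash
python3 -m creep '[[0,0,0.9,0],[0,-0.8,0,0],[0.05,-0.8,0,0],[0.05,-0.8,0,0],[0.05,-0.7,0,0]]' 40 && python3 -m creep '[[0,0,0,0],[0,0,0,0],[0,0,0,0]]'
python3 - <<'E'
from h import *
s=monitor.get_state(); print(s['position'].round(4),s['ee_rot'].round(3)); brass(z=0.096); spot('weight_a','wrist'); 
for n in('red_tray','white_tray'): spot(n,'wrist')
# tray yaw from scene/side masks
for n,c in(('red_tray','side'),('white_tray','side')):
    cams.get_image(c)
    for d in nets.regions_of(n,c)[:1]:
        m=d['mask']; ys,xs=np.where(m); q=np.array([back(c,p,0.03)[:2] for p in zip(xs,ys)],np.float32); r=cv2.minAreaRect(q); print(n,c,round(d['p'],2),r)
E
```

```text
time_s: 16.25
position: [0.6189, -0.0363, 0.1594]
ee_rot: [2.155, 2.285, -0.0]
force: [0.8, 0.1, 0.3]
grip_width: 0.47
gripper_force: 0.0
time_s: 16.55
position: [0.6189, -0.0334, 0.1594]
ee_rot: [-2.154, -2.287, -0.001]
force: [0.8, 0.8, 0.4]
grip_width: 0.471
gripper_force: 0.0
[ 0.6189 -0.0334  0.1594] [-2.154e+00 -2.287e+00 -1.000e-03]
brass (86, 5) 816 ctr [0.4874 0.1028] dim 0.011 0.028 ang -0.404
brass (524, 39) 1655 ctr [0.7269 0.1008] dim 0.027 0.046 ang -0.353
brass (605, 14) 1111 ctr [0.7681 0.1154] dim 0.036 0.014 ang 0.06
brass (94, 137) 1093 ctr [0.4844 0.0343] dim 0.012 0.033 ang -0.463
brass (316, 254) 1407 ctr [ 0.6197 -0.0302] dim 0.014 0.047 ang -1.427
brass (541, 332) 18489 ctr [ 0.7798 -0.0813] dim 0.127 0.13 ang 0.001
brass (490, 394) 310 ctr [ 0.7538 -0.1285] dim 0.009 0.026 ang -0.662
brass (446, 422) 823 ctr [ 0.7256 -0.1558] dim 0.015 0.049 ang -0.837
blue (113, 22) 2146 ctr [0.4849 0.1046] dim 0.028 0.049 ang -0.397
blue (119, 140) 1668 ctr [0.4822 0.0339] dim 0.029 0.05 ang -0.472
blue (315, 236) 2154 ctr [ 0.6192 -0.0257] dim 0.035 0.053 ang -1.432
weight_a wrist 0.98 [ 0.449  0.118 -0.   ] [116.  32.]
weight_a wrist 0.82 [ 0.617 -0.022  0.051] [313. 227.]
weight_a wrist 0.81 [ 0.447  0.033 -0.001] [123. 142.]
red_tray wrist 0.72 [0.612 0.004 0.003] [309. 188.]Traceback (most recent call last):
  File "<stdin>", line 8, in <module>
  File "h.py", line 20, in back
    f,cx,cy,R,t=cam(n,st); d=R.T@np.array([(uv[0]-cx)/f,(uv[1]-cy)/f,1]); o=-R.T@t
                ~~~^^^^^^
  File "h.py", line 10, in cam
    p=cams.camera_params(n); f=240/np.tan(np.radians(p['fovy'])/2)
ValueError: time passes only in moves, steps and waits
```

```bash
sed -i 's/^def cam(n,st=None):/from functools import lru_cache\nCP=lru_cache(None)(cams.camera_params)\ndef cam(n,st=None):/; s/p=cams.camera_params(n); f=240/p=CP(n); f=240/' h.py
python3 -m creep '[[0,0,-0.7,0],[0,0,-0.7,0],[0,0,-0.5,0],[0,0,-0.2,0],[0,0,0,0]]' 40 && python3 -m creep '[[0,0,0,0],[0,0,0,0],[0,0,0,0],[0,0,0,0]]' 0 40 && python3 -m creep '[[0,0,0.7,0],[0,0,0.8,0],[0,0,0.8,0],[0,0,0,0],[0,0,0,0]]'
python3 - <<'E'
from h import *
for n,c in(('red_tray','side'),('white_tray','side'),('red_tray','scene'),('white_tray','scene')):
    cams.get_image(c)
    for d in nets.regions_of(n,c)[:1]:
        m=d['mask']; ys,xs=np.where(m); q=np.array([back(c,p,0.03)[:2] for p in zip(xs,ys)],np.float32); r=cv2.minAreaRect(q); print(n,c,round(d['p'],2),np.round(r[0],3),np.round(r[1],3),r[2])
    spot(n,c,1)
E
```

```text
time_s: 17.35
position: [0.6185, -0.0342, 0.0745]
ee_rot: [-2.154, -2.285, 0.001]
force: [0.8, 0.2, 0.1]
grip_width: 0.472
gripper_force: 0.0
time_s: 17.75
position: [0.6197, -0.0346, 0.0765]
ee_rot: [2.154, 2.285, 0.002]
force: [0.2, -1.0, 7.9]
grip_width: 0.149
gripper_force: 40.5
time_s: 18.25
position: [0.6191, -0.0347, 0.168]
ee_rot: [2.154, 2.285, 0.001]
force: [-1.1, -0.4, -2.3]
grip_width: 0.155
gripper_force: 39.4
red_tray side 0.91 [ 0.482 -0.325] [0.26  0.186] 7.5725274085998535
red_tray side 0.63 [ 0.489 -0.358  0.002] [363. 210.]
white_tray side 0.61 [0.507 0.359] [0.149 0.262] 86.15367889404297
white_tray side 0.85 [ 0.51   0.35  -0.001] [289. 427.]
red_tray scene 0.9 [ 0.502 -0.355] [0.285 0.137] 6.1730756759643555
red_tray scene 0.55 [ 0.489 -0.355 -0.002] [178. 323.]
white_tray scene 0.67 [0.524 0.335] [0.165 0.288] 86.43131256103516
white_tray scene 0.83 [0.508 0.353 0.004] [417. 221.]
```

```bash
python3 -m creep '[[-0.12,-0.8,0,0.06],[-0.12,-0.8,0,0.06],[-0.13,-0.8,0,0.06],[-0.13,-0.8,0,0.06],[-0.13,-0.8,0,0.06]]' && python3 -m creep '[[-0.12,-0.8,0,0.06],[-0.12,-0.8,0,0.06],[-0.13,-0.8,0,0.06],[-0.13,-0.8,0,0.06],[-0.13,-0.8,0,0.06]]' && python3 -m creep '[[0,0,-0.8,0],[0,0,-0.8,0],[0,0,-0.8,0],[0,0,-0.6,0],[0,0,0,0]]' && python3 -m creep '[[0,0,-0.22,0],[0,0,0,0]]' && python3 -m creep '[[0,0,0,0],[0,0,0,0],[0,0,0,0]]' 24 && python3 -m creep '[[0,0,0.4,0],[0,0,0.8,0],[0,0,0.8,0],[0,0,0.8,0],[0,0,0.8,0]]' 40
python3 - <<'E'
from h import *
brass(z=0.052,name='w5'); 
cams.get_image('scene'); cams.get_image('side')
for c in('wrist','scene','side'): spot('weight_a',c)
E
```

```text
time_s: 19.35
position: [0.5934, -0.1957, 0.1674]
ee_rot: [2.12, 2.318, 0.0]
force: [0.1, -0.4, -2.3]
grip_width: 0.155
gripper_force: 39.3
time_s: 19.85
position: [0.5682, -0.3558, 0.1673]
ee_rot: [-2.085, -2.35, 0.0]
force: [0.7, -0.1, -1.3]
grip_width: 0.156
gripper_force: 39.3
time_s: 20.35
position: [0.5666, -0.3535, 0.0439]
ee_rot: [-2.082, -2.346, 0.001]
force: [-0.2, -0.0, -1.6]
grip_width: 0.151
gripper_force: 39.2
time_s: 20.55
position: [0.5688, -0.3545, 0.0388]
ee_rot: [2.085, 2.349, 0.0]
force: [-0.3, 0.2, -1.5]
grip_width: 0.153
gripper_force: 39.3
time_s: 20.85
position: [0.5689, -0.3547, 0.0394]
ee_rot: [2.085, 2.349, 0.0]
force: [-0.4, 0.9, 0.0]
grip_width: 0.281
gripper_force: 0.0
time_s: 21.35
position: [0.5686, -0.3543, 0.1854]
ee_rot: [2.084, 2.349, 0.0]
force: [-0.1, 0.0, 0.3]
grip_width: 0.469
gripper_force: 0.0
brass (164, 10) 837 ctr [ 0.4402 -0.2018] dim 0.04 0.013 ang 0.12
brass (562, 152) 28010 ctr [ 0.7618 -0.2764] dim 0.111 0.246 ang -1.204
brass (316, 224) 752 ctr [ 0.5684 -0.3456] dim 0.012 0.041 ang -1.446
blue (182, 26) 1616 ctr [ 0.4418 -0.2019] dim 0.054 0.031 ang 0.341
blue (316, 218) 1211 ctr [ 0.5689 -0.3457] dim 0.033 0.054 ang -1.437
weight_a wrist 0.76 [ 0.565 -0.347  0.007] [311. 216.]
weight_a wrist 0.72 [ 0.439 -0.199  0.002] [187.  30.]
weight_a scene 0.95 [ 0.571 -0.345  0.006] [197. 342.]
weight_a scene 0.92 [ 0.433 -0.189  0.002] [235. 279.]
weight_a scene 0.86 [0.454 0.034 0.002] [315. 251.]
weight_a scene 0.65 [ 0.292  0.248 -0.   ] [341. 202.]
weight_a side 0.83 [0.454 0.12  0.   ] [349. 329.]
weight_a side 0.82 [ 0.449  0.036 -0.001] [358. 302.]
weight_a side 0.8 [ 0.567 -0.346  0.008] [334. 207.]
weight_a side 0.73 [ 0.437 -0.195 -0.002] [376. 244.]
```

View pics/w5.png

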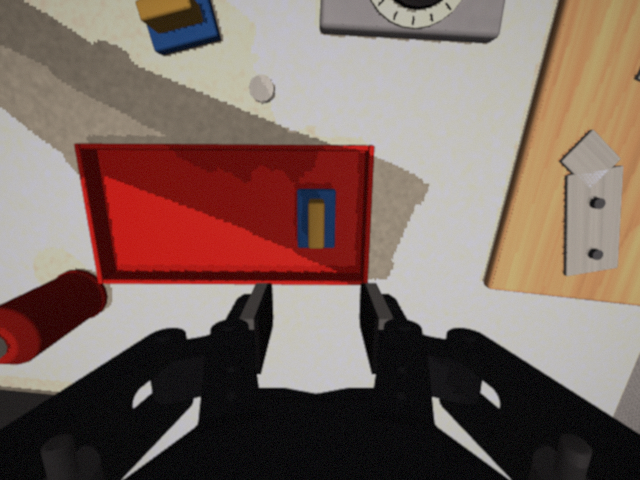

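The first weight stands upright in the red tray at (317,218). On to the next, at (0.438,-0.195).

```bash
python3 -m creep '[[-0.23,0.29,0,-0.95],[-0.23,0.29,0,-0.95],[-0.23,0.29,0,-0.95],[-0.23,0.29,0,-0.95],[-0.23,0.29,0,-0.95]]' 40 && python3 -m creep '[[-0.23,0.29,0,-0.95],[-0.23,0.29,0,-0.95],[-0.23,0.29,0,-0.95],[-0.23,0.29,0,-0.95],[-0.23,0.29,0,-0.95]]' && python3 -m creep '[[-0.23,0.28,0,-0.95],[-0.23,0.28,0,-0.95],[-0.23,0.28,0,-0.95],[-0.23,0.28,0,-0.95],[0,0,0,0]]' && python3 -m creep '[[0,0,0,0],[0,0,0,0]]'
python3 - <<'E'
from h import *
s=monitor.get_state(); print(2*np.arctan2(s['ee_rot'][1],s['ee_rot'][0])); brass()
E
```

```text
time_s: 22.15
position: [0.5216, -0.2957, 0.1815]
ee_rot: [-2.582, -1.787, 0.001]
force: [-0.5, -1.4, -0.4]
grip_width: 0.469
gripper_force: 0.0
time_s: 22.65
position: [0.4756, -0.2378, 0.1817]
ee_rot: [-2.93, -1.129, 0.002]
force: [0.3, 0.1, -0.4]
grip_width: 0.469
gripper_force: 0.0
time_s: 23.15
position: [0.4384, -0.1924, 0.1819]
ee_rot: [-3.09, -0.56, 0.003]
force: [-0.1, 0.4, -0.6]
grip_width: 0.47
gripper_force: 0.0
time_s: 23.35
position: [0.44, -0.1941, 0.1823]
ee_rot: [-3.09, -0.565, 0.0]
force: [1.1, -0.2, 0.1]
grip_width: 0.468
gripper_force: 0.0
-5.921772710795368
brass (54, 121) 944 ctr [0.4529 0.0322] dim 0.041 0.014 ang -0.472
brass (552, 155) 924 ctr [ 0.5694 -0.3493] dim 0.015 0.042 ang -1.447
brass (316, 236) 709 ctr [ 0.4393 -0.1949] dim 0.042 0.013 ang 0.356
blue (10, 82) 459 ctr [0.4662 0.0943] dim 0.016 0.033 ang 0.133
blue (82, 125) 1641 ctr [0.4528 0.0306] dim 0.057 0.039 ang -0.512
blue (526, 154) 1583 ctr [ 0.569 -0.347] dim 0.035 0.063 ang -1.457
blue (316, 230) 1165 ctr [ 0.4378 -0.1955] dim 0.033 0.054 ang 0.376
```

```bash
python3 -m creep '[[0,0,-0.8,0],[0,0,-0.8,0],[0,0,-0.8,0],[0,0,-0.8,0],[0,0,-0.5,0]]' 40 40 && python3 -m creep '[[0,0,-0.3,0],[0,0,0,0],[0,0,0,0]]' && python3 -m creep '[[0,0,0,0],[0,0,0,0],[0,0,0,0],[0,0,0,0]]' 0 40 && python3 -m creep '[[0,0,1,0],[0,0,1,1],[0,0,1,1],[0,0,0.8,1],[0,0,0,1]]' && python3 -m creep '[[0.43,0.71,0,0.87],[0.44,0.71,0,0.87],[0.43,0.71,0,0.87],[0.44,0.71,0,0.87],[0.43,0.71,0,0.87]]' && python3 -m creep '[[0.43,0.71,0,0.87],[0.44,0.71,0,0.87],[0.43,0.71,0,0.87],[0.44,0.71,0,0.87],[0.43,0.71,0,0.87]]' && python3 -m creep '[[0,0,0,0],[0,0,0,0],[0,0,0,0]]'
```

```text
time_s: 23.9
position: [0.439, -0.1937, 0.0322]
ee_rot: [-3.089, -0.563, 0.003]
force: [1.4, -0.3, -0.0]
grip_width: 0.468
gripper_force: 0.0
time_s: 24.2
position: [0.4402, -0.1938, 0.023]
ee_rot: [3.091, 0.562, 0.001]
force: [0.9, -0.1, 0.2]
grip_width: 0.466
gripper_force: 0.0
time_s: 24.6
position: [0.4404, -0.194, 0.0235]
ee_rot: [3.09, 0.562, 0.002]
force: [-0.4, -0.3, 6.4]
grip_width: 0.154
gripper_force: 39.2
time_s: 25.1
position: [0.4417, -0.1945, 0.1793]
ee_rot: [2.91, 1.168, 0.007]
force: [-0.2, 0.3, -3.2]
grip_width: 0.154
gripper_force: 39.9
time_s: 25.6
position: [0.5271, -0.0506, 0.1752]
ee_rot: [2.594, 1.771, 0.001]
force: [-0.0, -0.4, -1.7]
grip_width: 0.155
gripper_force: 39.8
time_s: 26.1
position: [0.614, 0.0913, 0.1752]
ee_rot: [2.151, 2.289, 0.0]
force: [-0.2, -0.0, -1.4]
grip_width: 0.153
gripper_force: 39.8
time_s: 26.4
position: [0.613, 0.0893, 0.1746]
ee_rot: [2.156, 2.284, -0.001]
force: [-0.0, 0.3, -0.9]
grip_width: 0.154
gripper_force: 39.8
```

```bash
python3 -m creep '[[0,0,-0.5,0],[0,0,-0.5,0],[0,0,-0.2,0],[0,0,0,0],[0,0,0,0]]' && python3 -m creep '[[0,0,-0.05,0],[0,0,0,0]]' && python3 -m creep '[[0,0,0,0],[0,0,0,0],[0,0,0,0]]' 24 20 &&  python3 -m creep '[[0,0,0,0],[0,0,0,0],[0,0,0,0]]' 40 && python3 -m creep '[[0,0,0.9,0],[0,0,0.3,0],[0,0,0,0],[0,0,0,0]]'
python3 - <<'E'
from h import *
im=cams.get_image('side'); cv2.imwrite('pics/d6.png',cv2.resize(im[180:330,200:400,::-1],None,fx=3,fy=3)); spot('weight_a','side'); cams.get_image('scene'); spot('weight_a','scene')
E
```

```text
time_s: 26.9
position: [0.6136, 0.09, 0.1273]
ee_rot: [2.155, 2.285, 0.001]
force: [0.9, -0.1, -1.8]
grip_width: 0.155
gripper_force: 39.8
time_s: 27.1
position: [0.6136, 0.0903, 0.125]
ee_rot: [2.155, 2.285, 0.001]
force: [0.4, 0.2, -1.5]
grip_width: 0.153
gripper_force: 39.8
time_s: 27.4
position: [0.6134, 0.0904, 0.1247]
ee_rot: [2.155, 2.286, 0.0]
force: [0.6, 1.2, -0.3]
grip_width: 0.279
gripper_force: 0.0
time_s: 27.7
position: [0.6133, 0.0903, 0.1245]
ee_rot: [-2.155, -2.286, -0.0]
force: [-0.7, 0.4, 0.8]
grip_width: 0.462
gripper_force: 0.0
time_s: 28.1
position: [0.6133, 0.0901, 0.1723]
ee_rot: [2.155, 2.286, -0.0]
force: [0.5, -0.1, 0.6]
grip_width: 0.468
gripper_force: 0.0
weight_a side 0.92 [ 0.457  0.12  -0.   ] [348. 329.]
weight_a side 0.85 [ 0.616 -0.02   0.053] [285. 256.]
weight_a side 0.71 [0.447 0.036 0.   ] [359. 301.]
weight_a side 0.56 [ 0.566 -0.347  0.008] [335. 207.]
weight_a side 0.55 [0.293 0.254 0.003] [437. 398.]
weight_a side 0.16 [0.78  0.142 0.   ] [183. 314.]
weight_a scene 0.86 [ 0.295  0.248 -0.001] [341. 203.]
weight_a scene 0.78 [ 0.455  0.121 -0.001] [341. 241.]
weight_a scene 0.76 [ 0.568 -0.348  0.006] [195. 342.]
weight_a scene 0.58 [ 0.451  0.038 -0.002] [316. 252.]
```

This one slid too, with the weight at the stop at (0.616,-0.020), so it goes to red. Pick it the same way.

```bash
python3 -m creep '[[0,-0.8,0,0],[0.05,-0.8,0,0],[0.05,-0.8,0,0],[0.05,-0.7,0,0],[0,0,-0.4,0]]' 40 && python3 -m creep '[[0,0,0,0],[0,0,0,0]]' && python3 - <<'E'
from h import *
brass(z=0.096)
E
python3 -m creep '[[0,0,-0.7,0],[0,0,-0.7,0],[0,0,-0.4,0],[0,0,-0.2,0],[0,0,0,0]]' 40 && python3 -m creep '[[0,0,0,0],[0,0,0,0],[0,0,0,0],[0,0,0,0]]' 0 40 && python3 -m creep '[[0,0,0.7,0],[0,0,0.8,0],[0,0,0.8,0],[0,0,0,0],[0,0,0,0]]'
```

```text
time_s: 28.8
position: [0.6203, -0.0385, 0.157]
ee_rot: [2.16, 2.278, -0.0]
force: [-0.2, -0.0, -0.3]
grip_width: 0.471
gripper_force: 0.0
time_s: 29.0
position: [0.6189, -0.0325, 0.1561]
ee_rot: [-2.153, -2.286, 0.0]
force: [0.1, 0.3, 1.3]
grip_width: 0.465
gripper_force: 0.0
brass (84, 5) 809 ctr [0.4882 0.1028] dim 0.011 0.027 ang -0.414
brass (529, 37) 1753 ctr [0.7278 0.1012] dim 0.029 0.048 ang -0.336
brass (607, 11) 1038 ctr [0.7662 0.1164] dim 0.034 0.011 ang 0.06
brass (92, 138) 1115 ctr [0.4849 0.0345] dim 0.012 0.032 ang -0.464
brass (316, 256) 1451 ctr [ 0.6197 -0.03  ] dim 0.014 0.047 ang -1.427
brass (542, 334) 18204 ctr [ 0.7782 -0.0798] dim 0.126 0.127 ang 0.0
brass (490, 394) 314 ctr [ 0.7514 -0.1249] dim 0.009 0.026 ang -0.662
brass (447, 424) 856 ctr [ 0.725  -0.1532] dim 0.015 0.051 ang -0.837
blue (111, 22) 2196 ctr [0.4852 0.1046] dim 0.029 0.049 ang -0.39
blue (117, 141) 1697 ctr [0.4826 0.0341] dim 0.029 0.049 ang -0.468
blue (315, 238) 2197 ctr [ 0.6191 -0.0255] dim 0.035 0.053 ang -1.44
time_s: 29.55
position: [0.6191, -0.0331, 0.0761]
ee_rot: [-2.154, -2.286, 0.001]
force: [0.2, -0.1, 0.4]
grip_width: 0.469
gripper_force: 0.0
time_s: 29.95
position: [0.6201, -0.0338, 0.0777]
ee_rot: [2.154, 2.285, 0.002]
force: [-0.2, -0.4, 7.4]
grip_width: 0.155
gripper_force: 41.0
time_s: 30.45
position: [0.6195, -0.0339, 0.1692]
ee_rot: [2.154, 2.285, 0.001]
force: [-0.6, 0.6, -0.9]
grip_width: 0.152
gripper_force: 39.8
```

```bash
python3 -m creep '[[-0.3,-0.82,0,0.06],[-0.3,-0.83,0,0.06],[-0.3,-0.82,0,0.06],[-0.3,-0.83,0,0.06],[-0.3,-0.82,0,0.06]]' && python3 -m creep '[[-0.3,-0.82,0,0.06],[-0.3,-0.83,0,0.06],[-0.3,-0.82,0,0.06],[-0.3,-0.83,0,0.06],[-0.3,-0.82,0,0.06]]' && python3 -m creep '[[0,0,-0.8,0],[0,0,-0.8,0],[0,0,-0.8,0],[0,0,-0.6,0],[0,0,0,0]]' && python3 -m creep '[[0,0,-0.22,0],[0,0,0,0]]' && python3 -m creep '[[0,0,0,0],[0,0,0,0],[0,0,0,0]]' 24 && python3 -m creep '[[0,0,0.4,0],[0,0,0.8,0],[0,0,0.8,0],[0,0,0.8,0],[0,0,0.8,0]]' 40
python3 - <<'E'
from h import *
brass(z=0.052); 
cams.get_image('scene'); cams.get_image('side')
for c in('wrist','scene','side'): spot('weight_a',c)
E
```

```text
time_s: 30.95
position: [0.5579, -0.1997, 0.1672]
ee_rot: [-2.119, -2.317, 0.001]
force: [0.5, -0.1, -2.0]
grip_width: 0.151
gripper_force: 39.7
time_s: 31.45
position: [0.4979, -0.3643, 0.1672]
ee_rot: [-2.084, -2.348, 0.0]
force: [-0.2, 0.1, -1.2]
grip_width: 0.154
gripper_force: 39.7
time_s: 31.95
position: [0.4968, -0.3617, 0.0443]
ee_rot: [-2.08, -2.345, 0.001]
force: [0.3, 0.1, -1.8]
grip_width: 0.154
gripper_force: 39.6
time_s: 32.15
position: [0.4993, -0.3632, 0.0396]
ee_rot: [-2.085, -2.349, 0.0]
force: [-0.1, 0.6, -1.8]
grip_width: 0.153
gripper_force: 39.7
time_s: 32.45
position: [0.4997, -0.3636, 0.0405]
ee_rot: [2.085, 2.349, -0.0]
force: [0.6, -0.5, -0.6]
grip_width: 0.28
gripper_force: 0.0
time_s: 32.95
position: [0.4994, -0.3631, 0.1865]
ee_rot: [2.085, 2.349, 0.0]
force: [0.1, -0.3, -0.0]
grip_width: 0.469
gripper_force: 0.0
brass (594, 156) 12669 ctr [ 0.72   -0.2828] dim 0.065 0.229 ang -1.204
brass (397, 223) 784 ctr [ 0.5679 -0.3453] dim 0.016 0.042 ang -1.338
brass (316, 224) 759 ctr [ 0.4992 -0.3546] dim 0.013 0.042 ang -1.446
blue (389, 217) 993 ctr [ 0.5679 -0.346 ] dim 0.055 0.035 ang -1.455
blue (316, 218) 1205 ctr [ 0.4997 -0.3556] dim 0.033 0.054 ang -1.437
weight_a wrist 0.93 [ 0.564 -0.348  0.005] [381. 215.]
weight_a wrist 0.62 [ 0.503 -0.359  0.006] [319. 220.]
weight_a scene 0.92 [ 0.493 -0.354  0.003] [179. 323.]
weight_a scene 0.78 [ 0.454  0.121 -0.002] [341. 241.]
weight_a scene 0.75 [ 0.452  0.031 -0.001] [314. 252.]
weight_a scene 0.73 [ 0.29   0.248 -0.   ] [340. 202.]
weight_a scene 0.67 [ 0.57  -0.344  0.008] [197. 341.]
weight_a side 0.85 [0.296 0.254 0.001] [435. 399.]
weight_a side 0.7 [ 0.457  0.119 -0.001] [348. 329.]
weight_a side 0.68 [ 0.566 -0.345  0.005] [335. 208.]
weight_a side 0.62 [0.447 0.035 0.001] [359. 301.]
weight_a side 0.58 [ 0.497 -0.356  0.005] [360. 209.]
```

Both stand in the red tray, at (389,217) and (316,218). Next is the weight at (0.453,0.032), approached with the gripper turned half round for a shorter turn.

```bash
python3 -m creep '[[-0.1,0.82,0,0.82],[-0.1,0.83,0,0.82],[-0.1,0.82,0,0.82],[-0.1,0.83,0,0.82],[-0.1,0.82,0,0.82]]' 40 && python3 -m creep '[[-0.1,0.82,0,0.82],[-0.1,0.83,0,0.82],[-0.1,0.82,0,0.82],[-0.1,0.83,0,0.82],[-0.1,0.82,0,0.82]]' && python3 -m creep '[[-0.1,0.82,0,0.82],[-0.07,0.83,0,0.82],[0,0,0,0],[0,0,0,0],[0,0,0,0]]'
python3 - <<'E'
from h import *
s=monitor.get_state(); print(s['position'].round(4),2*np.arctan2(s['ee_rot'][1],s['ee_rot'][0])%np.pi-np.pi,s['q'].round(2)); brass()
E
```

```text
time_s: 33.75
position: [0.4785, -0.1969, 0.183]
ee_rot: [-1.558, -2.726, 0.0]
force: [0.6, 0.9, 0.9]
grip_width: 0.469
gripper_force: 0.0
time_s: 34.25
position: [0.4584, -0.0323, 0.1832]
ee_rot: [-0.97, -2.987, 0.0]
force: [0.8, -0.3, -0.4]
grip_width: 0.469
gripper_force: 0.0
time_s: 34.75
position: [0.4523, 0.0316, 0.1833]
ee_rot: [-0.73, -3.055, 0.0]
force: [-0.2, -0.3, -0.5]
grip_width: 0.464
gripper_force: 0.0
[0.4523 0.0316 0.1833] -0.4691718742871558 [ 0.71  0.25 -1.02  2.09  0.26  0.94  0.65]
brass (542, 185) 454 ctr [0.5017 0.2181] dim 0.045 0.035 ang -1.464
brass (411, 185) 796 ctr [0.4523 0.1211] dim 0.013 0.04 ang -0.389
brass (317, 230) 701 ctr [0.4509 0.0347] dim 0.04 0.013 ang -0.473
brass (483, 329) 200 ctr [0.6054 0.1301] dim 0.008 0.031 ang 0.059
blue (402, 182) 1095 ctr [0.4523 0.121 ] dim 0.054 0.034 ang -0.417
blue (318, 222) 1162 ctr [0.451  0.0348] dim 0.032 0.053 ang -0.454
blue (20, 409) 522 ctr [ 0.4894 -0.3553] dim 0.067 0.015 ang -1.475
```

```bash
python3 -m creep '[[0,0.05,-0.8,0],[0,0,-0.8,0],[0,0,-0.8,0],[0,0,-0.8,0],[0,0,-0.5,0]]' 40 40 && python3 -m creep '[[0,0,-0.33,0],[0,0,0,0],[0,0,0,0]]' && python3 -m creep '[[0,0,0,0],[0,0,0,0],[0,0,0,0],[0,0,0,0]]' 0 40 && python3 -m creep '[[0,0,1,0],[0,0,1,0],[0,0,1,0],[0,0,0.8,-0.45],[0,0,0,0]]' && python3 -m creep '[[0.4,0.14,0,-1],[0.4,0.14,0,-1],[0.4,0.14,0,-1],[0.4,0.14,0,-1],[0.4,0.14,0,-1]]' && python3 -m creep '[[0.4,0.14,0,-1],[0.4,0.14,0,-1],[0.4,0.14,0,-1],[0.4,0.14,0,-1],[0.4,0.14,0,-1]]' && python3 -m creep '[[0,0,0,0],[0,0,0,0],[0,0,0,0]]'
```

```text
time_s: 35.3
position: [0.4515, 0.0334, 0.0334]
ee_rot: [-0.73, -3.053, 0.001]
force: [1.5, -0.7, 0.9]
grip_width: 0.469
gripper_force: 0.0
time_s: 35.6
position: [0.4525, 0.034, 0.0227]
ee_rot: [-0.729, -3.055, 0.0]
force: [-0.2, -0.4, 0.1]
grip_width: 0.47
gripper_force: 0.0
time_s: 36.0
position: [0.453, 0.034, 0.0232]
ee_rot: [0.729, 3.055, -0.001]
force: [-0.8, -1.6, 7.9]
grip_width: 0.153
gripper_force: 41.8
time_s: 36.5
position: [0.4545, 0.0344, 0.1783]
ee_rot: [0.799, 3.032, 0.0]
force: [-1.2, -0.9, -1.6]
grip_width: 0.158
gripper_force: 40.6
time_s: 37.0
position: [0.5328, 0.0623, 0.1737]
ee_rot: [-1.529, -2.744, 0.001]
force: [0.5, -0.2, -1.3]
grip_width: 0.155
gripper_force: 40.5
time_s: 37.5
position: [0.6127, 0.0904, 0.1735]
ee_rot: [-2.16, -2.281, 0.002]
force: [0.3, 0.3, -1.8]
grip_width: 0.153
gripper_force: 40.5
time_s: 37.8
position: [0.6117, 0.09, 0.174]
ee_rot: [-2.154, -2.287, 0.001]
force: [0.9, -0.2, -0.9]
grip_width: 0.158
gripper_force: 40.5
```

```bash
python3 -m creep '[[0,0,-0.5,0],[0,0,-0.5,0],[0,0,-0.2,0],[0,0,0,0],[0,0,0,0]]' && python3 -m creep '[[0,0,-0.05,0],[0,0,0,0]]' && python3 -m creep '[[0,0,0,0],[0,0,0,0],[0,0,0,0]]' 24 20 &&  python3 -m creep '[[0,0,0,0],[0,0,0,0],[0,0,0,0]]' 40 && python3 -m creep '[[0,0,0.9,0],[0,0,0.3,0],[0,0,0,0],[0,0,0,0]]'
python3 - <<'E'
from h import *
im=cams.get_image('side'); cv2.imwrite('pics/d7.png',cv2.resize(im[180:330,200:400,::-1],None,fx=3,fy=3)); spot('weight_a','side'); brass(z=0.129)
E
```

```text
time_s: 38.3
position: [0.6127, 0.0904, 0.1272]
ee_rot: [2.156, 2.285, 0.001]
force: [-0.3, 0.7, -1.3]
grip_width: 0.156
gripper_force: 40.5
time_s: 38.5
position: [0.6128, 0.0904, 0.125]
ee_rot: [2.156, 2.285, 0.001]
force: [0.2, -1.4, -1.3]
grip_width: 0.155
gripper_force: 40.5
time_s: 38.8
position: [0.6127, 0.0904, 0.1247]
ee_rot: [2.156, 2.285, 0.0]
force: [0.2, -0.3, 0.3]
grip_width: 0.284
gripper_force: 0.0
time_s: 39.1
position: [0.6125, 0.0904, 0.1245]
ee_rot: [-2.156, -2.285, 0.0]
force: [-0.9, -0.3, -0.9]
grip_width: 0.464
gripper_force: 0.0
time_s: 39.5
position: [0.6124, 0.0901, 0.1723]
ee_rot: [2.156, 2.284, -0.0]
force: [0.2, 0.4, -0.5]
grip_width: 0.468
gripper_force: 0.0
weight_a side 0.8 [0.453 0.121 0.   ] [350. 329.]
weight_a side 0.78 [0.61  0.094 0.088] [271. 273.]
weight_a side 0.78 [0.295 0.254 0.   ] [436. 399.]
weight_a side 0.77 [ 0.565 -0.345  0.006] [335. 208.]
weight_a side 0.77 [ 0.497 -0.357  0.004] [360. 209.]
weight_a side 0.23 [ 0.65  -0.138  0.022] [285. 238.]
brass (212, 41) 2003 ctr [0.5547 0.2071] dim 0.024 0.03 ang -1.442
brass (528, 189) 5715 ctr [0.7278 0.1438] dim 0.04 0.071 ang 0.027
brass (120, 187) 874 ctr [0.502  0.1325] dim 0.01 0.028 ang -0.415
brass (308, 211) 980 ctr [0.6064 0.1251] dim 0.089 0.005 ang 0.07
brass (318, 277) 1702 ctr [0.6144 0.0851] dim 0.013 0.048 ang -1.502
brass (580, 367) 3101 ctr [0.7871 0.0335] dim 0.032 0.078 ang -0.498
brass (490, 394) 309 ctr [0.7327 0.011 ] dim 0.008 0.023 ang -0.664
brass (459, 436) 1170 ctr [ 0.7185 -0.0251] dim 0.014 0.074 ang -0.816
blue (140, 183) 1378 ctr [0.498  0.1317] dim 0.026 0.043 ang -0.421
blue (317, 255) 2510 ctr [0.6139 0.0896] dim 0.036 0.052 ang -1.491
```

View pics/d7.png

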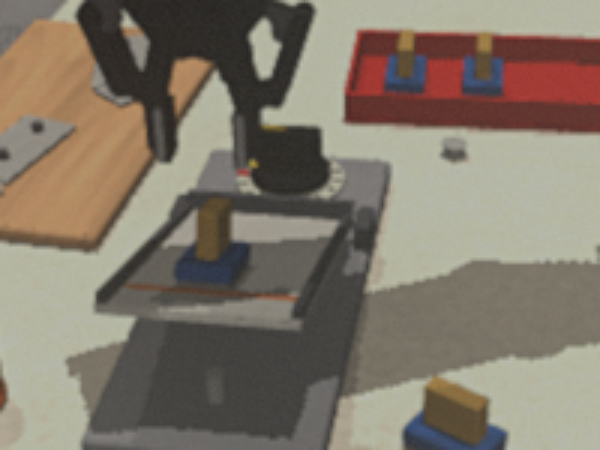

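It stayed put near the top (blue base at (212,262) in the crop), so it goes in the white tray. I grip it gently to avoid shifting the ramp.

```bash
python3 -m creep '[[0,-0.24,-0.4,0],[0,0,-0.5,0],[0,0,-0.4,0],[0,0,-0.15,0],[0,0,0,0]]' 40 20 && python3 -m creep '[[0,0,0,0],[0,0,0,0],[0,0,0,0]]' 19 && python3 -m creep '[[0,0,0.02,0],[0,0,0.03,0],[0,0,0.05,0],[0,0,0.1,0]]' 0 20 && python3 -m creep '[[0,0,0.4,0],[0,0,0.8,0],[0,0,0.8,0],[0,0,0,0],[0,0,0,0]]' 0 40
```

```text
time_s: 40.15
position: [0.6119, 0.0807, 0.1132]
ee_rot: [-2.155, -2.284, 0.002]
force: [0.7, 1.0, -0.1]
grip_width: 0.47
gripper_force: 0.0
time_s: 40.45
position: [0.6129, 0.0808, 0.1152]
ee_rot: [2.156, 2.284, 0.001]
force: [0.6, -0.3, -0.2]
grip_width: 0.22
gripper_force: 0.0
time_s: 40.85
position: [0.6124, 0.0807, 0.1226]
ee_rot: [-2.156, -2.285, 0.0]
force: [0.0, -0.1, -1.5]
grip_width: 0.161
gripper_force: 25.1
time_s: 41.35
position: [0.6129, 0.0808, 0.2039]
ee_rot: [2.155, 2.284, 0.002]
force: [0.3, -1.1, -2.3]
grip_width: 0.152
gripper_force: 45.9
```

```bash
python3 -m creep '[[-0.17,0.8,0,-0.15],[-0.17,0.8,0,-0.15],[-0.17,0.8,0,-0.15],[-0.17,0.8,0,-0.15],[-0.17,0.8,0,-0.15]]' && python3 -m creep '[[-0.17,0.8,0,-0.15],[-0.17,0.8,0,-0.15],[-0.16,0.83,0,-0.15],[0,0,-0.5,0],[0,0,-0.8,0]]' && python3 -m creep '[[0,0,-0.8,0],[0,0,-0.8,0],[0,0,-0.8,0],[0,0,-0.15,0],[0,0,0,0]]' && python3 - <<'E'
from h import *
im=cams.get_image('side'); cv2.imwrite('pics/d8.png',cv2.resize(im[300:480,150:420,::-1],None,fx=2.8,fy=2.8,interpolation=cv2.INTER_CUBIC)); spot('weight_a','side')
E
```

```text
time_s: 41.85
position: [0.5777, 0.2416, 0.2017]
ee_rot: [-2.241, -2.201, 0.002]
force: [0.3, 0.4, -2.0]
grip_width: 0.147
gripper_force: 45.9
time_s: 42.35
position: [0.5582, 0.3398, 0.1508]
ee_rot: [-2.287, -2.154, -0.003]
force: [1.2, 0.1, -2.0]
grip_width: 0.15
gripper_force: 45.9
time_s: 42.85
position: [0.5577, 0.3376, 0.0476]
ee_rot: [-2.288, -2.151, 0.004]
force: [0.3, 0.3, -0.6]
grip_width: 0.154
gripper_force: 45.7
weight_a side 0.88 [0.555 0.353 0.018] [258. 415.]
weight_a side 0.68 [ 0.484 -0.326  0.006] [364. 214.]
weight_a side 0.66 [ 0.464 -0.362  0.004] [373. 209.]
weight_a side 0.6 [0.298 0.256 0.   ] [433. 400.]
weight_a side 0.55 [0.452 0.12  0.002] [350. 328.]
weight_a side 0.43 [ 0.65  -0.134  0.022] [284. 239.]
```

View pics/d8.png

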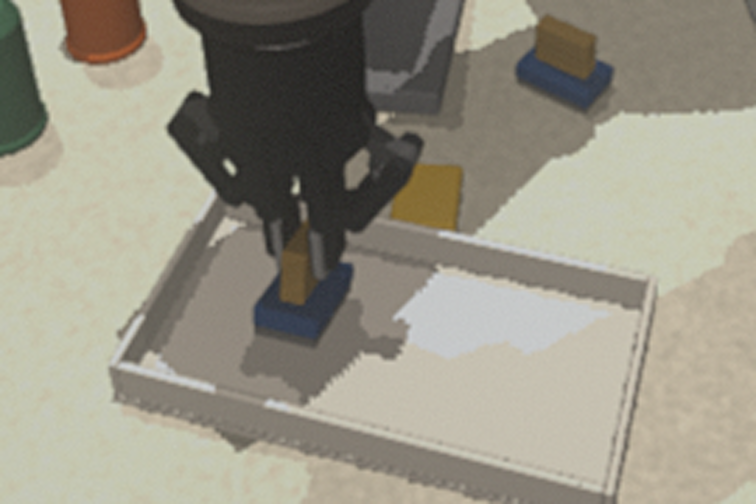

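The weight hangs just above the white tray floor at (305,300) in the crop. I release it, then check the red tray, where the readings seem to have shifted.

```bash
python3 -m creep '[[0,0,-0.1,0],[0,0,0,0],[0,0,0,0]]' && python3 -m creep '[[0,0,0,0],[0,0,0,0],[0,0,0,0]]' 24 && python3 -m creep '[[0,0,0.4,0],[0,0,0.8,0],[0,0,0.8,0],[0,0,0.8,0],[0,0,0.8,0]]' 40
python3 - <<'E'
from h import *
brass(z=0.052); 
im=cams.get_image('scene'); cv2.imwrite('pics/s9.png',im[150:400,90:510,::-1]);cams.get_image('side')
for c in('wrist','scene','side'): spot('weight_a',c)
E
```

```text
time_s: 43.25
position: [0.5588, 0.338, 0.0451]
ee_rot: [2.289, 2.151, 0.001]
force: [-0.5, 0.5, -1.7]
grip_width: 0.155
gripper_force: 45.7
time_s: 43.55
position: [0.5586, 0.338, 0.0447]
ee_rot: [-2.289, -2.151, -0.0]
force: [-0.3, -0.8, 0.2]
grip_width: 0.277
gripper_force: 0.0
time_s: 44.05
position: [0.5583, 0.3381, 0.1911]
ee_rot: [-2.289, -2.152, -0.001]
force: [-0.3, -0.2, 1.5]
grip_width: 0.467
gripper_force: 0.0
brass (607, 134) 2064 ctr [0.7991 0.4054] dim 0.052 0.042 ang -0.007
brass (318, 220) 678 ctr [0.5614 0.3494] dim 0.013 0.039 ang 1.517
brass (285, 311) 1305 ctr [0.5261 0.2649] dim 0.033 0.044 ang -1.484
blue (612, 58) 2871 ctr [0.8187 0.4675] dim 0.044 0.046 ang -1.386
blue (317, 214) 1164 ctr [0.561  0.3495] dim 0.054 0.033 ang 1.473
weight_a wrist 0.77 [ 0.299  0.252 -0.002] [ 84. 312.]
weight_a wrist 0.7 [0.557 0.349 0.003] [312. 212.]
weight_a scene 0.87 [ 0.483 -0.328  0.007] [188. 313.]
weight_a scene 0.85 [0.563 0.35  0.004] [431. 230.]
weight_a scene 0.7 [ 0.453  0.12  -0.002] [341. 241.]
weight_a scene 0.61 [ 0.612 -0.024  0.049] [335. 277.]
weight_a scene 0.56 [ 0.458 -0.357  0.007] [171. 312.]
weight_a scene 0.53 [ 0.293  0.248 -0.004] [341. 204.]
weight_a side 0.9 [0.558 0.352 0.006] [257. 419.]
weight_a side 0.84 [0.295 0.252 0.002] [436. 397.]
weight_a side 0.62 [ 0.463 -0.363  0.007] [373. 208.]
weight_a side 0.59 [ 0.482 -0.328  0.005] [364. 214.]
weight_a side 0.57 [ 0.652 -0.139  0.022] [284. 238.]
weight_a side 0.56 [0.453 0.121 0.   ] [350. 329.]
```

View pics/s9.png

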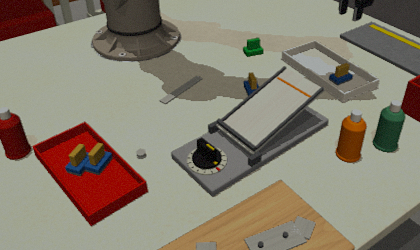

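The white-tray weight is fine. The knock hit the red tray: both weights there, at (75,157) and (97,157) in the crop, are shifted but still inside and upright. Now the last weight.

```bash
python3 -m creep '[[-0.2,-0.42,0,0.93],[-0.2,-0.42,0,0.93],[-0.2,-0.42,0,0.93],[-0.2,-0.42,0,0.93],[-0.2,-0.42,0,0.93]]' 40 && python3 -m creep '[[-0.2,-0.42,0,0.93],[-0.2,-0.42,0,0.93],[-0.2,-0.42,0,0.93],[-0.2,-0.42,0,0.93],[-0.2,-0.42,0,0.93]]' && python3 -m creep '[[-0.2,-0.42,0,0.93],[-0.2,-0.42,0,0.93],[-0.2,-0.42,0,0.93],[0,0,0,0],[0,0,0,0]]' && python3 -m creep '[[0,0,0,0]]'
python3 - <<'E'
from h import *
s=monitor.get_state(); print(s['position'].round(4),2*np.arctan2(s['ee_rot'][1],s['ee_rot'][0])%np.pi-np.pi,s['q'].round(2)); brass()
E
```

```text
time_s: 44.85
position: [0.5176, 0.2531, 0.1875]
ee_rot: [-1.726, -2.624, 0.002]
force: [-0.0, -0.6, 0.0]
grip_width: 0.467
gripper_force: 0.0
time_s: 45.35
position: [0.4776, 0.1691, 0.1877]
ee_rot: [-1.075, -2.95, 0.001]
force: [-0.2, -0.5, 0.3]
grip_width: 0.465
gripper_force: 0.0
time_s: 45.85
position: [0.4544, 0.1193, 0.1882]
ee_rot: [-0.665, -3.07, 0.0]
force: [1.1, 0.7, 0.1]
grip_width: 0.469
gripper_force: 0.0
time_s: 45.95
position: [0.4546, 0.1201, 0.1884]
ee_rot: [-0.662, -3.071, -0.001]
force: [-0.1, 0.3, -1.0]
grip_width: 0.476
gripper_force: 0.0
[0.4546 0.1201 0.1884] -0.4249506358080666 [ 0.56  0.3  -1.09  2.05  0.32  0.97  0.46]
brass (451, 229) 330 ctr [0.5023 0.2296] dim 0.043 0.035 ang -1.468
brass (316, 228) 672 ctr [0.4524 0.1217] dim 0.013 0.039 ang -0.419
brass (605, 235) 721 ctr [0.5625 0.3511] dim 0.042 0.014 ang 1.499
brass (369, 371) 141 ctr [0.6053 0.1109] dim 0.007 0.031 ang 0.048
blue (316, 220) 1136 ctr [0.4518 0.1219] dim 0.033 0.054 ang -0.411
blue (576, 226) 1361 ctr [0.5603 0.3488] dim 0.062 0.038 ang 1.511
```

```bash
python3 -m creep '[[-0.03,0.02,-0.85,0],[0,0,-0.85,0],[0,0,-0.85,0],[0,0,-0.8,0],[0,0,-0.5,0]]' 40 40 && python3 -m creep '[[0,0,-0.3,0],[0,0,0,0],[0,0,0,0]]' && python3 -m creep '[[0,0,0,0],[0,0,0,0],[0,0,0,0],[0,0,0,0]]' 0 40 && python3 -m creep '[[0,0,1,0],[0,0,1,0],[0,0,1,0],[0,0,0.8,-0.45],[0,0,0,-0.45]]' && python3 -m creep '[[0.4,-0.08,0,-1],[0.4,-0.08,0,-1],[0.4,-0.08,0,-1],[0.4,-0.08,0,-1],[0.4,-0.08,0,-1]]' && python3 -m creep '[[0.4,-0.08,0,-1],[0.4,-0.08,0,-1],[0.4,-0.08,0,-1],[0.4,-0.08,0,-1],[0.4,-0.08,0,-1]]' && python3 -m creep '[[0,0,0,0],[0,0,0,0],[0,0,0,0]]'
```

```text
time_s: 46.5
position: [0.4524, 0.1211, 0.0322]
ee_rot: [-0.659, -3.069, 0.001]
force: [0.4, 0.8, 0.5]
grip_width: 0.466
gripper_force: 0.0
time_s: 46.8
position: [0.4537, 0.121, 0.0231]
ee_rot: [0.66, 3.071, 0.001]
force: [0.3, -0.8, 0.2]
grip_width: 0.469
gripper_force: 0.0
time_s: 47.2
position: [0.454, 0.1204, 0.0235]
ee_rot: [0.661, 3.07, 0.0]
force: [-0.7, -0.2, 8.5]
grip_width: 0.157
gripper_force: 38.9
time_s: 47.7
position: [0.4552, 0.1209, 0.1787]
ee_rot: [0.801, 3.032, 0.002]
force: [-0.4, -0.1, -2.7]
grip_width: 0.156
gripper_force: 40.1
time_s: 48.2
position: [0.5339, 0.1039, 0.175]
ee_rot: [1.531, 2.743, -0.0]
force: [0.1, -0.2, -0.6]
grip_width: 0.154
gripper_force: 40.1
time_s: 48.7
position: [0.6139, 0.088, 0.1751]
ee_rot: [2.162, 2.279, 0.0]
force: [-0.4, -0.8, -0.6]
grip_width: 0.155
gripper_force: 40.1
time_s: 49.0
position: [0.6127, 0.0885, 0.1747]
ee_rot: [-2.155, -2.286, 0.0]
force: [-0.0, -0.9, -2.7]
grip_width: 0.156
gripper_force: 40.0
```

```bash
python3 -m creep '[[0,0,-0.5,0],[0,0,-0.5,0],[0,0,-0.2,0],[0,0,0,0],[0,0,0,0]]' && python3 -m creep '[[0,0,-0.05,0],[0,0,0,0]]' && python3 -m creep '[[0,0,0,0],[0,0,0,0],[0,0,0,0]]' 24 20 &&  python3 -m creep '[[0,0,0,0],[0,0,0,0],[0,0,0,0]]' 40 && python3 -m creep '[[0,0,0.9,0],[0,0,0.3,0],[0,0,0,0],[0,0,0,0]]'
python3 - <<'E'
from h import *
im=cams.get_image('side'); spot('weight_a','side'); spot('ramp_start','side');cams.get_image('scene'); spot('weight_a','scene')
brass(z=0.129)
E
```

```text
time_s: 49.5
position: [0.6135, 0.0886, 0.1273]
ee_rot: [2.157, 2.284, 0.001]
force: [0.0, -1.1, -1.4]
grip_width: 0.155
gripper_force: 40.0
time_s: 49.7
position: [0.6135, 0.0883, 0.125]
ee_rot: [2.157, 2.283, 0.001]
force: [1.3, -0.6, -0.9]
grip_width: 0.154
gripper_force: 40.0
time_s: 50.0
position: [0.6135, 0.0884, 0.1247]
ee_rot: [2.157, 2.284, 0.0]
force: [-0.1, -0.2, -0.4]
grip_width: 0.283
gripper_force: 0.0
time_s: 50.3
position: [0.6133, 0.0883, 0.1245]
ee_rot: [-2.157, -2.284, 0.0]
force: [-1.1, -0.2, -0.4]
grip_width: 0.47
gripper_force: 0.0
time_s: 50.7
position: [0.6132, 0.0881, 0.1723]
ee_rot: [2.157, 2.283, -0.0]
force: [0.0, 0.0, -0.2]
grip_width: 0.465
gripper_force: 0.0
weight_a side 0.98 [0.554 0.35  0.008] [260. 418.]
weight_a side 0.74 [0.299 0.254 0.002] [433. 398.]
weight_a side 0.67 [ 0.462 -0.36   0.01 ] [373. 208.]
weight_a side 0.66 [0.616 0.087 0.087] [269. 271.]
weight_a side 0.46 [ 0.485 -0.325  0.007] [363. 214.]
ramp_start side 0.81 [0.61  0.09  0.092] [272. 270.]
weight_a scene 0.87 [ 0.482 -0.325  0.006] [189. 313.]
weight_a scene 0.87 [ 0.459 -0.357  0.008] [171. 313.]
weight_a scene 0.75 [0.613 0.091 0.087] [375. 246.]
weight_a scene 0.73 [0.56  0.348 0.002] [429. 230.]
weight_a scene 0.68 [ 0.293  0.248 -0.002] [341. 203.]
brass (211, 39) 2017 ctr [0.5551 0.2064] dim 0.024 0.031 ang -1.435
brass (527, 180) 5433 ctr [0.727  0.1469] dim 0.039 0.069 ang -0.183
brass (306, 208) 939 ctr [0.6066 0.1252] dim 0.005 0.089 ang 0.058
brass (318, 278) 1668 ctr [0.6153 0.083 ] dim 0.013 0.048 ang -1.503
brass (580, 367) 3235 ctr [0.7876 0.032 ] dim 0.033 0.078 ang -0.491
brass (490, 394) 306 ctr [0.7336 0.009 ] dim 0.008 0.023 ang -0.665
brass (458, 436) 1160 ctr [ 0.7189 -0.0266] dim 0.014 0.074 ang -0.818
blue (317, 256) 2478 ctr [0.6148 0.0875] dim 0.036 0.052 ang -1.491
```

It stays, so this one goes in the white tray too.

```bash
python3 -m creep '[[0,-0.24,-0.4,0],[0,0,-0.5,0],[0,0,-0.4,0],[0,0,-0.15,0],[0,0,0,0]]' 40 20 && python3 -m creep '[[0,0,0,0],[0,0,0,0],[0,0,0,0]]' 19 && python3 -m creep '[[0,0,0.02,0],[0,0,0.03,0],[0,0,0.05,0],[0,0,0.1,0]]' 0 20 && python3 -m creep '[[0,0,0.4,0],[0,0,0.8,0],[0,0,0.8,0],[0,0,0,0],[0,0,0,0]]' 0 40 && python3 -m creep '[[-0.43,0.74,0,-0.13],[-0.43,0.74,0,-0.13],[-0.43,0.74,0,-0.13],[-0.43,0.74,0,-0.13],[-0.43,0.74,0,-0.13]]' && python3 -m creep '[[-0.43,0.74,0,-0.13],[-0.43,0.74,0,-0.13],[-0.43,0.74,0,-0.13],[-0.4,0.72,0,-0.13],[0,0,-0.8,0]]' && python3 -m creep '[[0,0,-0.8,0],[0,0,-0.8,0],[0,0,-0.8,0],[0,0,-0.65,0],[0,0,0,0]]' && python3 -m creep '[[0,0,-0.1,0],[0,0,0,0],[0,0,0,0]]'
```

```text
time_s: 51.5
position: [0.6127, 0.0788, 0.1133]
ee_rot: [-2.156, -2.283, 0.002]
force: [-0.5, -0.4, 0.7]
grip_width: 0.469
gripper_force: 0.0
time_s: 51.8
position: [0.6137, 0.0789, 0.1152]
ee_rot: [2.157, 2.283, 0.001]
force: [0.1, 0.2, -0.0]
grip_width: 0.226
gripper_force: 0.0
time_s: 52.2
position: [0.6131, 0.0787, 0.1225]
ee_rot: [-2.157, -2.284, 0.001]
force: [-0.2, -0.5, -1.8]
grip_width: 0.156
gripper_force: 25.1
time_s: 52.7
position: [0.6137, 0.0787, 0.2039]
ee_rot: [2.157, 2.282, 0.002]
force: [0.5, 0.5, -2.2]
grip_width: 0.147
gripper_force: 45.8
time_s: 53.2
position: [0.526, 0.2274, 0.2018]
ee_rot: [-2.231, -2.211, 0.002]
force: [0.6, 0.3, -1.8]
grip_width: 0.151
gripper_force: 45.7
time_s: 53.7
position: [0.4579, 0.35, 0.1731]
ee_rot: [-2.281, -2.159, -0.009]
force: [0.4, 0.6, -2.1]
grip_width: 0.147
gripper_force: 45.8
time_s: 54.2
position: [0.4576, 0.3426, 0.0449]
ee_rot: [-2.286, -2.154, 0.01]
force: [-0.1, -0.3, -1.3]
grip_width: 0.149
gripper_force: 45.7
time_s: 54.5
position: [0.4602, 0.3447, 0.0457]
ee_rot: [2.287, 2.153, 0.002]
force: [-0.5, 0.5, -0.8]
grip_width: 0.15
gripper_force: 45.7
```

```bash
python3 -m creep '[[0,0,0,0],[0,0,0,0],[0,0,0,0]]' 24 && python3 -m creep '[[0,0,0.4,0],[0,0,0.9,0],[0,0,0.9,0],[0,0,0.9,0],[0,0,0.9,0]]' 40 && python3 -c "
from h import *
brass(z=0.052)" && python3 -m creep '[[0.14,-0.95,0.3,0],[0.14,-0.95,0.3,0],[0.14,-0.95,0.3,0],[0.14,-0.95,0.3,0],[0.14,-0.95,0,0]]' && python3 -m creep '[[0.14,-0.95,0,0],[0.14,-0.95,0,0],[0.14,-0.95,0,0],[0.14,-0.95,0,0],[0.14,-0.95,0,0]]' && python3 -m creep '[[0.14,-0.95,0,0],[0.14,-0.95,0,0],[0.14,-0.95,0,0],[0.14,-0.95,0,0],[0.14,-0.95,0,0]]' && python3 -m creep '[[0,0,0,0],[0,0,0,0],[0,0,0,0]]'
python3 - <<'E'
from h import *
brass(z=0.052,name='w10'); 
for n in('dial_pointer','red_mark','weight_a'): spot(n,'wrist')
cams.get_image('scene'); cams.get_image('side')
for c in('scene','side'):
  for n in('dial_pointer','red_mark','ramp_start'): spot(n,c,1)
spot('weight_a','side');spot('weight_a','scene')
E
```

```text
time_s: 54.8
position: [0.4599, 0.3444, 0.0449]
ee_rot: [2.287, 2.154, 0.001]
force: [0.2, 0.2, 1.0]
grip_width: 0.282
gripper_force: 0.0
time_s: 55.3
position: [0.4593, 0.3445, 0.2072]
ee_rot: [-2.286, -2.154, -0.001]
force: [0.2, -0.5, -0.2]
grip_width: 0.47
gripper_force: 0.0
brass (317, 217) 616 ctr [0.462  0.3555] dim 0.013 0.039 ang 1.518
brass (426, 217) 597 ctr [0.5606 0.3493] dim 0.039 0.013 ang 1.506
brass (358, 307) 158 ctr [0.4973 0.2642] dim 0.008 0.041 ang -1.454
brass (581, 363) 249 ctr [0.7243 0.1873] dim 0.047 0.026 ang 0.747
brass (634, 421) 168 ctr [0.7915 0.1117] dim 0.012 0.032 ang -1.383
blue (316, 211) 1037 ctr [0.4616 0.3558] dim 0.032 0.054 ang 1.525
blue (415, 212) 899 ctr [0.5597 0.3495] dim 0.056 0.036 ang 1.489
time_s: 55.85
position: [0.4881, 0.1534, 0.2549]
ee_rot: [2.285, 2.153, 0.004]
force: [1.2, 0.0, 0.1]
grip_width: 0.472
gripper_force: 0.0
time_s: 56.35
position: [0.5156, -0.0369, 0.2536]
ee_rot: [2.286, 2.154, 0.001]
force: [0.9, 0.2, 0.3]
grip_width: 0.471
gripper_force: 0.0
time_s: 56.85
position: [0.5437, -0.2269, 0.2536]
ee_rot: [2.286, 2.154
[... 868 characters left out ...]
5.]
dial_pointer side 0.82 [ 0.652 -0.137  0.024] [284. 238.]
red_mark side 0.77 [ 0.655 -0.14   0.026] [283. 236.]
ramp_start side 0.89 [0.609 0.092 0.09 ] [271. 272.]
weight_a side 0.86 [0.294 0.254 0.002] [436. 399.]
weight_a side 0.83 [0.557 0.351 0.007] [258. 419.]
weight_a side 0.77 [ 0.483 -0.329  0.01 ] [364. 212.]
weight_a side 0.69 [0.463 0.354 0.005] [319. 432.]
weight_a side 0.61 [ 0.464 -0.363  0.003] [373. 209.]
weight_a scene 0.87 [ 0.481 -0.327  0.007] [188. 313.]
weight_a scene 0.75 [0.462 0.352 0.001] [405. 215.]
weight_a scene 0.7 [ 0.461 -0.357  0.007] [172. 313.]
weight_a scene 0.55 [ 0.564  0.351 -0.001] [431. 231.]
weight_a scene 0.53 [ 0.293  0.249 -0.003] [342. 203.]
```

View pics/w10.png

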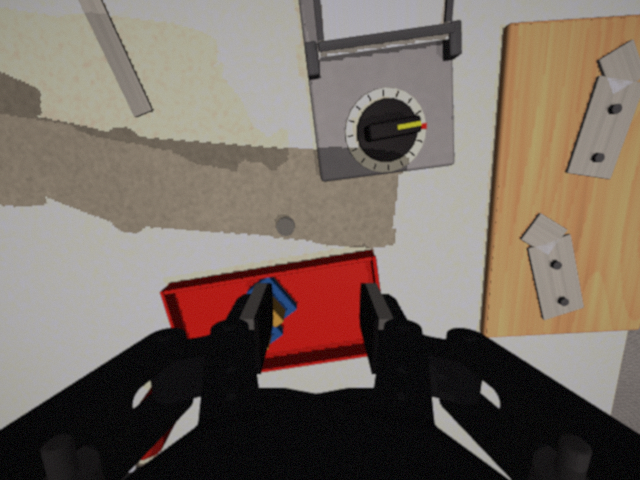

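The dial still points at the mark (418,126). The fingers hide the red-tray weights, so I shift for a clear last look.

```bash
python3 -m creep '[[-0.3,-0.8,0,0],[-0.3,-0.8,0,0],[-0.3,-0.8,0,0],[-0.3,-0.8,0,0],[0,0,0,0]]' && python3 -m creep '[[0,0,0,0],[0,0,0,0],[0,0,0,0]]'
python3 - <<'E'
from h import *
st=monitor.get_state(); brass(z=0.052,st=st); im=cams.get_image('wrist'); u,v=map(int,proj('wrist',[.475,-.345,.02],st)); u=max(u,100);v=max(v,75)
a=cv2.resize(im[v-75:v+75,u-100:u+100],(400,300),interpolation=cv2.INTER_CUBIC)
s=cams.get_image('scene'); b=cv2.resize(s[240:390,110:310],(400,300),interpolation=cv2.INTER_CUBIC)
cv2.imwrite('pics/fin.png',np.hstack([a,b])[:,:,::-1])
E
```

```text
time_s: 58.35
position: [0.4931, -0.3586, 0.252]
ee_rot: [-2.294, -2.146, 0.003]
force: [-0.6, -0.8, -1.0]
grip_width: 0.468
gripper_force: 0.0
time_s: 58.65
position: [0.4963, -0.3526, 0.2526]
ee_rot: [-2.285, -2.156, -0.0]
force: [0.2, -0.1, -1.0]
grip_width: 0.465
gripper_force: 0.0
brass (583, 119) 17585 ctr [ 0.7643 -0.2779] dim 0.222 0.099 ang -1.465
brass (302, 196) 517 ctr [ 0.4845 -0.3269] dim 0.014 0.039 ang -0.955
brass (285, 229) 480 ctr [ 0.4643 -0.3606] dim 0.014 0.039 ang -0.942
blue (295, 207) 1529 ctr [ 0.4744 -0.3436] dim 0.069 0.068 ang 0.618
```

View pics/fin.png

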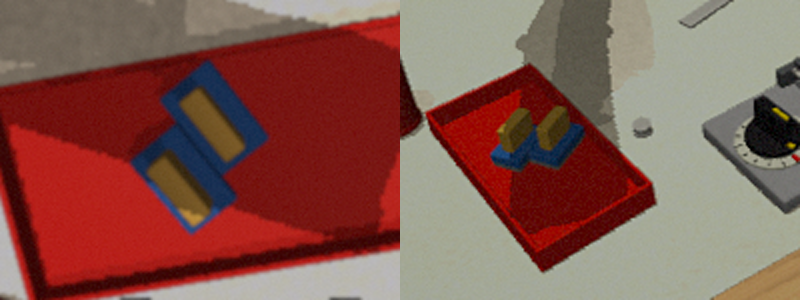

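Both red-tray weights stand flat side by side, at (215,120) and (185,180) in the left half. Each fin measures 39 x 14 mm at the expected height. All four are placed and the dial is set, so I hand in.

```bash
python3 -c "
from bench import job
print(job.sign_off())"
```

```text
the job is handed in; nothing more can be done
None
```

The job is handed in, with no verdict returned: the dial is on the red mark after a clockwise approach, the two weights that slid are in the red tray, the two that stayed put are in the white tray, and all four stood upright at my last look.

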